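# Weigh the first-aid supplies and stow them in the kit tray

### The arm

A 7-joint arm with a two-finger parallel gripper is mounted at the origin on the work surface. World frame = base frame: x ahead of the robot, y to its left, z up, the work surface at z = 0. Lengths are in m, angles in rad, forces in N, time in s.
With the tool pointing down it reaches from about 0.4 to 0.875 m from the base axis. Payload 6.5 kg.
Tool frame: the origin (TCP) lies midway between the tips of the shut fingers; the grasp point (between the pads) lies 19 mm behind it; z points along the fingers, y is the line along which they close (so a half turn about z gives the same grasp; the last joint's range is limited). The gripper opens to 85 mm and grips with 20 to 120 N. Pads are 22 mm wide; open, the fingers measure 114 mm over their backs; the gripper's body (76 mm by 85 mm) begins 54 mm behind the grasp point. The pads swing forward as they close: fully open they stand 13 mm farther back than shut.
Start: joints at [-1.262, 0.536, -0.004, 1.538, 0.003, 1.067, -0.071], TCP at [0.238, 0.605, 0.231] pointing down, gripper open.
Joint ranges: [-2.7, 2.7], [-0.37, 2.16], [-1.27, 1.26], [0.24, 2.4], [-1.31, 4.45], [0.19, 1.91], [-2.76, 2.76]. Speed limits (rad/s): [2.39, 2.39, 3.14, 3.14, 3.14, 3.14, 3.14].

### API

Orientations are given as a 3x3 rotation matrix whose columns are the frame's x, y, z axes.
In Python, from bench import readout, cams, ticket, finder gives the robot as it stands.
- The arm moves only by the tool apply_moves, never from a script. Its argument "moves" is a list of rows, each an object with "slide": the shift along the world's x, y, z in mm, a list of three; "rotation": the turn, a rotation vector about the world's x, y, z in rad, a list of three; "hand": the opening, from -1 (shut) to 1 (fully open). In form: [{"slide": [tx, ty, tz], "rotation": [wx, wy, wz], "hand": hand}, ...]. A call has 1 to 8 rows; each row shifts and turns the commanded pose from where the row before left it; what a row does not reach is not made up. A row lasts 1/10 s, in which the tool goes at most 50 mm and 8.59 degrees, less where a joint would pass 70% of its speed; a pose out of reach is approached as far as the arm can. A call with a gripper value outside its range is refused whole. The fingers move at their own pace and stop on an object; "newtons" is the grip in N (left out, the last holds). Time passes only in rows, so rows that do not move let the fingers close. It gives the time, the measured TCP pose, the force, the opening and the grip force at its end, in the units of the state.
- readout.state(): the state, without advancing time (a new reading comes with each control period).
- cams.grab_frame(name): name is "side" or "top"; returns a dict with "img" (480x640x3 uint8, blue, green, red), "range_z" (480x640 float32, m along the optical axis (not along the pixel's ray), 0 where there is no reading), "fx", "fy", "cx", "cy" (pixels), "extrinsics" (4x4, takes a point from camera to world coordinates). Camera axes: x right, y up, looking along -z (the intrinsics and any distortion apply to the point x, -y, -z); pixel columns grow to the right and rows downward; lengths in m; the calibration is good to about 2 mm. A picture is of the moment at which its call begins.
- ticket.close_job(): hands the job in; it is judged then, once.
Trained networks look in a picture, given as the dict that the camera call returned (one of the last four; its "shot" number tells which), for a name from the list of things; names that differ only in an ending like _2 or _b are one class to them, and where a whole thing is asked for, a point or a joint stands for the part that bears it (a point fixed in the world has none). Each returns a list of dicts, best first, with "conf" (0 to 1); they miss things now and then, are a little off and sometimes report something else, mostly with a low value. They report only what shows in the picture. A call takes as long as a camera call.
- finder.spot_in(picture, name): "uv" ([column, row] in pixels, amid what is visible of it).
- finder.landmark_of(picture, name): "uv" ([column, row] in pixels: a listed point, or the origin of a listed thing).
The state is a dict: "clock": time; "joint_pos": joint angles; "joint_vel": joint speeds; "tau": joint torques, N m; "tcp_pos": TCP position; "eef_rot": TCP orientation; "ft_force": force on the tool from outside, world axes, zero at the start; "wrist_torque": the same for the moment, N m; "grip_width": opening from 0.0 (shut) to 1.0 (fully open); "finger_force": force on a finger pad.
Only numpy, scipy, OpenCV 4.12 (cv2) and the standard library are available. Lean on these libraries where they do the work, as an engineer would, in place of code of your own. Each camera call takes 0.05 s, during which the arm holds its last target. There are 200 camera calls.

### The job

Take the battery pack from the first-aid tray and plug it fully home into the bay of the scale, and leave it there. Then weigh the supplies lying on the mat one at a time, in the order carton, tin, bottle, soap box (skip any that is missing): set each alone in the centre of the pan, let go and let it settle for a full second, then stow it in the blue tray, lying on the tray's floor and not on another item. Leave the other things on the desk where they are.

Things in the scene. Friction and masses are not known exactly. Their poses are not given: they have to be found in the camera images.
- scale: White electronic weighing scale, fixed to the desk: a low base 250 x 190 mm (x by y). Origin: centre of its underside, on the desk. Its -x end carries the steel pan (centre at x = -45 mm), its +x end is a raised housing 45 mm high, 85 mm in x, full width, with the oblong battery bay in its top (centre at x = +80 mm). 55 mm lie between the bay centre and the pan's edge.
- pan_top (a point): Centre of the pan's upper face; the pan is a plain steel plate 140 x 150 mm (x by y of the scale), 60 mm above the desk when empty. It is on a spring and sinks level when loaded, about 2 mm per newton beyond a preload of 1 N, at most 18 mm; this point sinks with it.
- pan: The pan itself, axes as the scale's; origin 3 mm below the centre of its upper face.
- bay (a point): Centre of the floor of the battery bay: an oblong pocket 47 x 83 mm (scale x by y), 16 mm deep, open at the top, slightly chamfered rim 45 mm above the desk. Axes as the scale's.
- pack: Black block-shaped battery pack with two brass contact bands, 44 x 80 x 36 mm (its x, y, z), 0.2 kg, lying in the blue tray at the start. Origin: centre of one large face (underside at the start). It fits the bay either way up and either way round, its 80 mm along the scale's y; fully home it stands 20 mm proud of the housing, its centre 18 mm above the bay floor.
- pack_c (a point): Centre of the battery pack.
- tray: Blue open tray of the first-aid kit, fixed, 290 x 270 mm outside (x by y), walls 5 mm thick and 27 mm high, floor 5 mm thick. Origin: centre of its underside, on the desk. It stands left or right of the scale.
- mat: Black rubber desk mat 300 x 290 mm, 3 mm thick, fixed, on the other side of the scale; the items to be weighed start on it. Origin: centre of its underside.
- carton: Plain brown bandage carton with a pale band round it, 125 x 62 x 46 mm (x, y, z), about 0.3 kg; the largest item. Origin: centre of its underside. It may be laid on the pan and in the tray on any of its sides.
- tin: Bare metal plaster tin with rounded edges, 98 x 64 x 38 mm (x, y, z), about 0.4 kg. Origin: centre of its underside. It may be laid on the pan and in the tray on any of its sides.
- bottle: White square plastic bottle standing up: body 52 x 52 x 62 mm and above it a grey round cap 40 mm across and 20 mm high (82 mm in all), about 0.26 kg. Origin: centre of its underside. It may be laid on the pan and in the tray on any of its sides.
- soapbox: Small pale paper soap box, 68 x 44 x 36 mm (x, y, z), about 0.2 kg; the smallest item. Origin: centre of its underside. It may be laid on the pan and in the tray on any of its sides.
- carton_c (a point): Centre of the carton.
- tin_c (a point): Centre of the tin.
- bottle_c (a point): Middle of the bottle, on its axis 36 mm above its underside.
- soapbox_c (a point): Centre of the soap box.
- mug: White mug beyond the scale, 80 mm across, 95 mm high; bystander. Origin: centre of its underside.
- flask: White drinking flask, 66 mm across, 170 mm high, at the far side of the desk; bystander. Origin: underside.
- tape: Roll of clear tape lying flat, 72 mm across, 24 mm high, robot's side of the mat; bystander. Origin: underside.
- stapler: Blue and black stapler, 40 x 130 x 47 mm, at the far side of the desk; bystander. Origin: underside.
- pencase: Grey pencil case, 35 x 150 x 20 mm, beyond the mat; bystander. Origin: underside.

How it is judged:
By the outcome, as a careful person would: the job done as asked, in the order asked, and still so for the second after the job is handed in, with the robot touching nothing.
Of carton, tin, bottle, soapbox only 3 to 4 are there at a start; the rules pass over those that are not, and their reading is None.
At some moment in a run one of carton, tin, bottle, soapbox may be knocked a few centimetres aside while the robot is not near it.
Once in a run the grip may slacken for a moment while it holds something.
It also fails if it takes over 210 s, if anything falls off the work surface, if the arm or the gripper's body presses on something with over 40 N, if the wrist force passes 120 N, or if a joint passes its speed limit or range.

## Working session

There is one attempt and no reset: what is moved stays moved. The work goes in short steps, Python scripts to look and compute and a tool call to move; the robot and the scene stay as the last step left them, time stands still between calls to the robot, and variables do not carry over. Pictures are saved under pics/ and viewed, at most 14 in all, crops included, and the job is handed in when it is done.

Besides the shell and the picture viewer there is one more tool, called after "Emit:" as name(argument=value, ...) on one line, values as JSON. apply_moves: Moves the arm, as the interface text tells. Its arguments: {"type":"object","properties":{"moves":{"type":"array","items":{"type":"object","properties":{"slide":{"type":"array","items":{"type":"number"}},"rotation":{"type":"array","items":{"type":"number"}},"hand":{"type":"number"}}}},"newtons":{"type":"number"}},"required":["moves"]}

```bash
mkdir -p pics
cat > h.py <<'E'
import numpy as np, cv2
from bench import readout, cams, ticket, finder
def world(f,uv,w=2):
    u,v=int(round(uv[0])),int(round(uv[1]))
    p=f["range_z"][max(v-w,0):v+w+1,max(u-w,0):u+w+1]; p=p[p>0]
    if len(p)==0: return None
    z=float(np.median(p))
    return cloudpt(f,uv[0],uv[1],z)
def cloudpt(f,u,v,z):
    c=np.array([(u-f["cx"])/f["fx"]*z,-(v-f["cy"])/f["fy"]*z,-z,1])
    return (f["extrinsics"]@c)[:3]
def cloud(f):
    v,u=np.mgrid[0:480,0:640]; z=f["range_z"]
    P=np.stack([(u-f["cx"])/f["fx"]*z,-(v-f["cy"])/f["fy"]*z,-z,np.ones_like(z)],-1)
    W=P@f["extrinsics"].T
    W=W[...,:3]; W[z<=0]=np.nan
    return W
E
python3 - <<'E'
from h import *
s=readout.state()
print({k:np.round(v,3).tolist() for k,v in s.items()})
for n in ("top","side"):
    f=cams.grab_frame(n); cv2.imwrite(f"pics/{n}0.png",f["img"]); print(n,[k for k in f],np.round(f["extrinsics"],3).tolist(),f["fx"])
    for t in ["scale","pan_top","bay","pack_c","tray","mat","carton_c","tin_c","bottle_c","soapbox_c","mug","flask","tape","stapler","pencase"]:
        r=finder.landmark_of(f,t)[:2]
        print(t,[(np.round(d["uv"]).tolist(),round(d["conf"],2),None if (w:=world(f,d["uv"])) is None else np.round(w,3).tolist()) for d in r])
E
```

```text
{'clock': 0.0, 'joint_pos': [-1.262, 0.537, -0.004, 1.539, 0.003, 1.067, -0.071], 'joint_vel': [0.0, 0.0, -0.001, -0.001, -0.0, 0.001, 0.001], 'tau': [-0.001, -58.342, 1.048, -25.91, 0.012, 0.01, 0.0], 'tcp_pos': [0.238, 0.604, 0.23], 'eef_rot': [[-0.931, 0.366, -0.001], [0.366, 0.931, -0.002], [-0.0, -0.002, -1.0]], 'ft_force': [0.386, -0.36, -0.272], 'wrist_torque': [0.021, -0.03, 0.038], 'finger_force': 0.0, 'grip_width': 1.002}
top ['img', 'range_z', 'fx', 'fy', 'cx', 'cy', 'extrinsics', 'shot'] [[-0.021, 0.988, -0.15, 0.381], [-1.0, -0.021, -0.004, -0.022], [-0.007, 0.15, 0.989, 1.2], [0.0, 0.0, 0.0, 1.0]] 466.67971262290956
scale [([315.0, 242.0], 0.71, [0.536, -0.009, 0.059])]
pan_top [([317.0, 256.0], 0.76, [0.502, -0.013, 0.059]), ([417.0, 270.0], 0.38, [0.464, -0.262, 0.037])]
bay [([320.0, 211.0], 0.57, [0.621, -0.023, 0.03]), ([176.0, 238.0], 0.43, [0.557, 0.341, 0.041])]
pack_c [([176.0, 239.0], 0.81, [0.555, 0.341, 0.04]), ([176.0, 240.0], 0.63, [0.551, 0.341, 0.04])]
tray [([187.0, 245.0], 0.61, [0.539, 0.312, 0.039]), ([315.0, 254.0], 0.55, [0.506, -0.009, 0.059])]
ma
[... 1636 characters left out ...]
573, -0.283, 0.035]), ([396.0, 332.0], 0.57, [0.582, -0.27, 0.048])]
tin_c [([436.0, 397.0], 0.75, [0.586, -0.416, 0.04]), ([434.0, 394.0], 0.56, [0.587, -0.41, 0.041])]
bottle_c [([363.0, 400.0], 0.96, [0.459, -0.395, 0.066])]
soapbox_c [([336.0, 359.0], 0.95, [0.457, -0.283, 0.038]), ([330.0, 365.0], 0.78, [0.445, -0.284, 0.027])]
mug [([390.0, 197.0], 0.66, [0.767, 0.142, 0.028]), ([424.0, 246.0], 0.56, [0.758, -0.051, 0.028])]
flask [([388.0, 196.0], 0.92, [0.762, 0.142, 0.03])]
tape [([271.0, 438.0], 0.96, [0.305, -0.374, 0.004])]
stapler [([458.0, 295.0], 0.79, [0.743, -0.219, 0.045])]
pencase [([467.0, 352.0], 0.74, [0.7, -0.335, 0.018]), ([364.0, 250.0], 0.69, [0.626, -0.02, 0.029])]
```

View pics/top0.png

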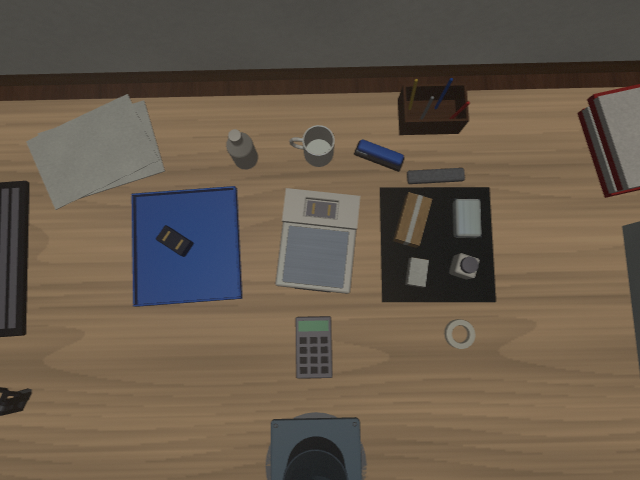

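```bash
cat >> h.py <<'E'
def boxes(f,zlo,zhi,x0,x1,y0,y1,amin=3e-4):
    """rects of top faces with z in range, rasterised on 1mm world grid"""
    W=cloud(f); m=(W[...,2]>zlo)&(W[...,2]<zhi)&(W[...,0]>x0)&(W[...,0]<x1)&(W[...,1]>y0)&(W[...,1]<y1)
    n,l=cv2.connectedComponents(m.astype(np.uint8),connectivity=4)
    out=[]
    for i in range(1,n):
        p=W[l==i]
        if len(p)<60: continue
        (cx,cy),(a,b),th=cv2.minAreaRect((p[:,:2]*1000).astype(np.float32))
        if a<b: a,b,th=b,a,th+90
        out.append((round(cx,1),round(cy,1),round(a,1),round(b,1),round((th+90)%180-90,1),round(float(np.median(p[:,2])*1000),1),len(p)))
    return out  # cx,cy,long,short,angle of long axis (deg from x),z
E
python3 - <<'E'
from h import *
for n in ("top","side"):
    f=cams.grab_frame(n); print(n)
    for nm,a in dict(mat=(.027,.1,.38,.69,-.48,-.17),cap=(.075,.09,.38,.69,-.48,-.17),tray=(.033,.06,.35,.72,.2,.5),rim=(.018,.03,.3,.75,.1,.6),pan=(.054,.066,.35,.75,-.15,.15),house=(.038,.05,.35,.75,-.15,.15),bay=(.024,.036,.35,.75,-.15,.15),low=(.002,.008,.3,.8,-.52,-.1)).items():
        print(nm,boxes(f,*a))
E
```

```text
top
mat [(592.5, -258.5, 126.1, 62.4, -17.8, 47.8, 1287), (594.1, -398.2, 97.9, 66.6, -2.7, 39.1, 980), (470.4, -379.8, 54.1, 52.3, 70.9, 65.4, 542), (459.5, -264.3, 68.9, 45.0, -10.6, 38.0, 511)]
cap [(471.6, -379.4, 39.1, 38.4, -89.9, 83.7, 225)]
tray [(551.6, 347.8, 79.9, 44.1, 56.4, 40.4, 555)]
rim [(541.0, 321.3, 290.8, 271.5, 3.0, 25.3, 828), (400.0, 291.2, 228.9, 29.3, -80.6, 25.7, 208)]
pan [(500.9, -10.5, 150.2, 140.0, 82.8, 59.3, 3411)]
house [(625.1, -26.6, 189.9, 86.8, 82.5, 44.2, 1920)]
bay [(626.9, -26.9, 83.0, 45.6, 82.9, 29.3, 564)]
low [(673.8, -256.4, 41.4, 20.0, -76.5, 3.3, 61), (659.9, -218.2, 29.2, 25.1, 64.9, 3.6, 64), (551.8, -357.7, 53.1, 25.2, 5.8, 3.3, 94), (507.1, -194.8, 56.7, 33.0, -28.5, 3.3, 119), (413.0, -231.0, 94.6, 44.2, 73.8, 3.6, 206), (414.3, -365.8, 87.7, 43.5, -53.2, 3.5, 212), (420.1, -310.8, 32.7, 22.9, -3.5, 3.6, 60)]
side
mat [(593.5, -258.9, 126.3, 68.7, -18.3, 48.1, 2182), (460.2, -264.8, 68.6, 47.9, -9.9, 38.3, 868), (595.3, -399.1, 100.7, 67.2, -2.6, 39.9, 1915), (471.2, -381.5, 53.4, 52.4, 70.2, 64.3, 1261)]
cap [(471.7, -380.2, 40.3, 39.0, 35.2, 84.4, 444)]
tray [(554.3, 347.4, 92.0, 45.1, 57.0, 40.3, 337)]
rim [(541.7, 324.0, 292.4, 285.4, 3.4, 24.0, 1138), (561.2, 329.6, 87.9, 39.3, 28.1, 24.7, 94)]
pan [(502.2, -10.2, 155.8, 140.1, 82.3, 59.7, 3165)]
house [(626.1, -26.2, 198.7, 86.5, 82.5, 44.6, 1905)]
bay [(630.4, -18.3, 77.2, 44.4, 83.5, 30.1, 471), (437.5, 51.5, 66.9, 12.7, 81.5, 25.4, 67), (541.4, -66.5, 244.5, 92.2, -7.9, 25.7, 1045)]
low [(534.5, -324.2, 304.0, 293.0, -1.9, 3.5, 8287), (672.5, -285.8, 33.2, 18.4, 47.7, 3.7, 64), (673.8, -381.6, 73.1, 26.9, 88.7, 3.4, 201), (481.3, -303.2, 30.5, 19.6, 85.5, 3.8, 82), (578.4, -340.1, 37.8, 12.1, -0.4, 3.6, 65), (655.5, -462.6, 50.5, 29.9, -20.5, 3.4, 189)]
```

View pics/side0.png

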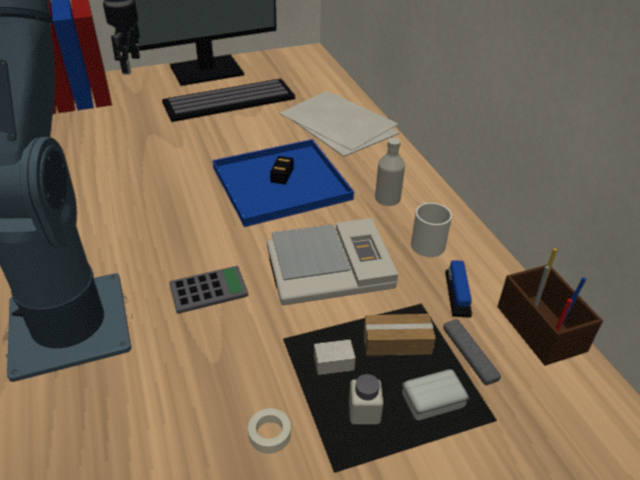

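Top view: tray on the left (pack near 176,240), scale in the middle (bay 320,210, pan 317,256). Mat on the right with carton (413,220), tin (467,218), bottle (465,266) and soap box (418,272). The side view agrees, and all four items are there. I'm moving above the pack now.

Emit:
apply_moves(moves=[{"slide": [22.5,-18.3,-9],"rotation": [0,0,-0.1273],"hand": 1},{"slide": [22.5,-18.3,-9],"rotation": [0,0,-0.1273],"hand": 1},{"slide": [22.5,-18.3,-9],"rotation": [0,0,-0.1273],"hand": 1},{"slide": [22.5,-18.3,-9],"rotation": [0,0,-0.1273],"hand": 1},{"slide": [22.5,-18.3,-9],"rotation": [0,0,-0.1273],"hand": 1},{"slide": [22.5,-18.3,-9],"rotation": [0,0,-0.1273],"hand": 1},{"slide": [22.5,-18.3,-9],"rotation": [0,0,-0.1273],"hand": 1},{"slide": [22.5,-18.3,-9],"rotation": [0,0,-0.1273],"hand": 1}], newtons=50)

```text
clock: 2.5
tcp_pos: [0.4188, 0.4578, 0.1591]
eef_rot: [[-0.172, 0.985, 0.0], [0.985, 0.172, 0.0], [0.0, 0.0, -1.0]]
ft_force: [-0.3, 0.6, -0.1]
grip_width: 1.001
finger_force: 0.0
```

Emit:
apply_moves(moves=[{"slide": [22.5,-18.3,-9],"rotation": [0,0,-0.1273],"hand": 1},{"slide": [22.5,-18.3,-9],"rotation": [0,0,-0.1273],"hand": 1},{"slide": [22.5,-18.3,-9],"rotation": [0,0,-0.1273],"hand": 1},{"slide": [22.5,-18.3,-9],"rotation": [0,0,-0.1273],"hand": 1},{"slide": [22.5,-18.3,-9],"rotation": [0,0,-0.1273],"hand": 1},{"slide": [22.5,-18.3,-9],"rotation": [0,0,-0.1273],"hand": 1},{"slide": [0,0,0],"rotation": [0,0,0],"hand": 1}])

```text
clock: 3.2
tcp_pos: [0.5561, 0.3436, 0.1043]
eef_rot: [[0.561, 0.828, 0.001], [0.828, -0.561, -0.004], [-0.003, 0.003, -1.0]]
ft_force: [-0.8, -0.2, -0.3]
grip_width: 1.001
finger_force: 0.0
```

Emit:
apply_moves(moves=[{"slide": [0,0,0],"rotation": [0,0,0.005],"hand": 1},{"slide": [0,0,-20],"rotation": [0,0,0],"hand": 1},{"slide": [0,0,-10],"rotation": [0,0,0],"hand": 1},{"slide": [0,0,0],"rotation": [0,0,0],"hand": 1}])

```text
clock: 3.6
tcp_pos: [0.5509, 0.3493, 0.0739]
eef_rot: [[0.547, 0.837, -0.003], [0.837, -0.547, -0.001], [-0.002, -0.002, -1.0]]
ft_force: [-0.1, 0.2, -0.8]
grip_width: 0.994
finger_force: 0.0
```

Emit:
apply_moves(moves=[{"slide": [0,0,-25],"rotation": [0,0,0],"hand": 1},{"slide": [0,0,-27],"rotation": [0,0,0],"hand": 1},{"slide": [0,0,0],"rotation": [0,0,0],"hand": 1},{"slide": [0,0,0],"rotation": [0,0,0],"hand": 0.2},{"slide": [0,0,0],"rotation": [0,0,0],"hand": -0.2},{"slide": [0,0,0],"rotation": [0,0,0],"hand": -0.3},{"slide": [0,0,0],"rotation": [0,0,0],"hand": -0.3},{"slide": [0,0,0],"rotation": [0,0,0],"hand": -0.3}])

```text
clock: 4.4
tcp_pos: [0.5541, 0.3494, 0.0252]
eef_rot: [[0.549, 0.836, 0.002], [0.836, -0.549, 0.002], [0.003, 0.001, -1.0]]
ft_force: [-0.9, 0.1, 7.1]
grip_width: 0.498
finger_force: 52.5
```

Emit:
apply_moves(moves=[{"slide": [0,0,20],"rotation": [0,0,0],"hand": -1},{"slide": [0,0,40],"rotation": [0,0,0],"hand": -1},{"slide": [0,0,40],"rotation": [0,0,0],"hand": -1},{"slide": [0,0,0],"rotation": [0,0,0],"hand": -1}], newtons=60)

```text
clock: 4.8
tcp_pos: [0.5568, 0.3504, 0.1297]
eef_rot: [[0.549, 0.836, 0.009], [0.836, -0.549, 0.006], [0.01, 0.004, -1.0]]
ft_force: [1.1, 0.0, -2.6]
grip_width: 0.499
finger_force: 63.3
```

Emit:
apply_moves(moves=[{"slide": [4,-25,0],"rotation": [0,0,0.05],"hand": -1},{"slide": [9,-45,0],"rotation": [0,0,0.06],"hand": -1},{"slide": [9,-45,0],"rotation": [0,0,0.06],"hand": -1},{"slide": [9,-45,0],"rotation": [0,0,0.06],"hand": -1},{"slide": [9,-45,0],"rotation": [0,0,0.06],"hand": -1},{"slide": [9,-45,0],"rotation": [0,0,0.06],"hand": -1},{"slide": [9,-45,0],"rotation": [0,0,0.06],"hand": -1},{"slide": [9,-45,0],"rotation": [0,0,0.04],"hand": -1}])

```text
clock: 5.6
tcp_pos: [0.6196, 0.0069, 0.123]
eef_rot: [[0.128, 0.992, -0.001], [0.992, -0.128, 0.0], [0.0, -0.001, -1.0]]
ft_force: [0.2, 0.7, -2.2]
grip_width: 0.496
finger_force: 63.2
```

Emit:
apply_moves(moves=[{"slide": [5,-35,0],"rotation": [0,0,0],"hand": -1},{"slide": [0,0,0],"rotation": [0,0,0],"hand": -1},{"slide": [0,0,-20],"rotation": [0,0,0],"hand": -1},{"slide": [0,0,0],"rotation": [0,0,0],"hand": -1},{"slide": [0,0,0],"rotation": [0,0,0],"hand": -1},{"slide": [0,0,0],"rotation": [0,0,0],"hand": -1}])

```text
clock: 6.2
tcp_pos: [0.6252, -0.0258, 0.1038]
eef_rot: [[0.13, 0.992, 0.001], [0.992, -0.13, 0.0], [0.0, 0.001, -1.0]]
ft_force: [0.2, 0.1, -2.5]
grip_width: 0.499
finger_force: 63.1
```

Run:
```python
from h import *
s=readout.state(); print(np.round(s["tcp_pos"],4), np.round(s["eef_rot"],3).tolist(), s["grip_width"],s["clock"],s["ft_force"])
for n in ("top","side"):
    f=cams.grab_frame(n); cv2.imwrite(f"pics/{n}1.png",f["img"])
    print(n,boxes(f,.066,.13,.56,.70,-.1,.05), [(d["uv"],d["conf"]) for d in finder.landmark_of(f,"pack_c")[:1]])
    W=cloud(f); m=(np.abs(W[...,0]-.625)<.07)&(np.abs(W[...,1]+.027)<.07)&(W[...,2]>.07)&(W[...,2]<.13)&(f["img"].max(-1)<60)
    p=W[m]; print(len(p), np.nanmin(p,0) if len(p) else 0, np.nanmax(p,0) if len(p) else 0)
s=cams.grab_frame("side")["img"][180:320,280:440]; t=cv2.imread("pics/top1.png")[150:290,240:400]
cv2.imwrite("pics/c1.png",cv2.resize(np.hstack([s,t]),None,fx=2.5,fy=2.5))
```

```text
[ 0.6252 -0.0258  0.1038] [[0.13, 0.992, 0.001], [0.992, -0.13, 0.0], [0.0, 0.001, -1.0]] 0.4988336711717428 6.2 [ 0.23988287  0.06739502 -2.50113969]
top [] []
0 0 0
side [(624.8, -31.5, 82.5, 68.5, -79.4, 118.0, 850)] [([368.0, 229.6], 0.95)]
663 [ 0.59068491 -0.07269516  0.08402363] [0.6584554  0.00786486 0.12957397]
```

View pics/c1.png

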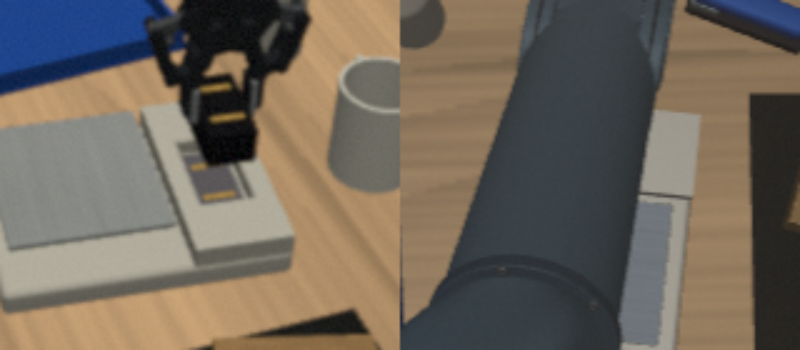

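Run:
```python
from h import *
f=cams.grab_frame("side"); W=cloud(f)
a=np.radians(-7.45); ex=np.array([np.cos(a),np.sin(a)]); ey=np.array([-ex[1],ex[0]])
d=W[...,:2]-np.array([.6252,-.0258]); X=d@ex*1e3; Y=d@ey*1e3; Z=W[...,2]*1e3
q=lambda v:np.round(np.percentile(v,[0,2,10,50,90,98,100]),1)
m=(abs(X)<35)&(Y<-25)&(Y>-60)&(Z>70)&(Z<122); print("pack end pts X",q(X[m]),"Y",q(Y[m]),"Z",q(Z[m]))
e=m&(Z>90)&(Z<112); print("face Y median",q(Y[e]),"X",q(X[e]))
for y0 in (-45,-40,-35): 
    k=m&(abs(Y-y0)<2.5); 
    if k.any(): print(y0,k.sum(),q(X[k]),q(Z[k]))
k=m&(abs(Z-np.percentile(Z[m],98))<3); print("top",q(Y[k]),q(X[k]))
# housing in same camera
h=(abs(Z-44.6)<3)&(abs(X)<60)&(abs(Y)<120); print("house X",q(X[h]),"Y",q(Y[h]))
b=(Z>24)&(Z<35)&(abs(X)<35)&(abs(Y)<60); print("bay floor X",q(X[b]),"Y",q(Y[b]))
w=(Z>32)&(Z<41)&(abs(X)<32)&(abs(Y)<60); print("bay walls X",q(X[w]),"Y",q(Y[w]))
```

```text
pack end pts X [-22.  -21.4 -19.5  -1.4  17.3  21.7  22.9] Y [-45.7 -44.3 -43.1 -40.2 -29.2 -26.2 -25. ] Z [ 83.7  86.1  90.1 108.9 119.4 121.  122. ]
face Y median [-45.7 -44.6 -43.4 -40.9 -37.  -29.2 -25.9] X [-22.  -21.7 -20.4  -2.7  17.6  21.7  22.5]
-45 65 [-21.3 -18.1 -14.5  -0.6  16.3  18.9  19.1] [ 86.8  87.7  90.6 103.7 116.6 119.3 119.5]
-40 204 [-21.7 -20.9 -18.3  -0.1  17.9  21.9  22.9] [ 83.7  85.3  88.7 103.9 118.2 120.6 121.4]
-35 49 [-22.  -21.8 -20.8  -4.7  16.9  21.4  21.8] [ 86.1  86.6  99.6 118.1 120.2 121.3 122. ]
top [-43.9 -42.7 -40.8 -34.2 -27.  -25.3 -25. ] [-21.4 -21.  -17.4  -4.   14.   21.7  22.3]
house X [-42.6 -41.3 -37.5 -13.2  35.2  41.9  44.2] Y [-98.2 -95.5 -89.2 -47.7  64.2  88.8  96.4]
bay floor X [-17.9 -17.3 -14.3  -0.8  21.3  24.6  26.5] Y [-29.9 -26.8 -23.    0.4  31.8  41.8  44.2]
bay walls X [-28.2 -21.6 -17.1   0.4  25.1  26.2  27.5] Y [-56.8 -43.6 -28.    1.4  42.   44.   45. ]
```

Emit:
apply_moves(moves=[{"slide": [0,0,-18],"rotation": [0,0,0],"hand": -1},{"slide": [0,0,-16],"rotation": [0,0,0],"hand": -1},{"slide": [0,0,0],"rotation": [0,0,0],"hand": -1},{"slide": [0,0,-4],"rotation": [0,0,0],"hand": -1},{"slide": [0,0,-3],"rotation": [0,0,0],"hand": -1},{"slide": [0,0,-2],"rotation": [0,0,0],"hand": -1},{"slide": [0,0,0],"rotation": [0,0,0],"hand": -1}])

```text
clock: 7.2
tcp_pos: [0.6258, -0.0247, 0.0622]
eef_rot: [[0.13, 0.991, 0.001], [0.991, -0.13, 0.002], [0.002, 0.001, -1.0]]
ft_force: [-4.4, 3.3, 11.4]
grip_width: 0.493
finger_force: 65.3
```

Emit:
apply_moves(moves=[{"slide": [-1,0.8,0],"rotation": [0,0,0],"hand": -1},{"slide": [0,0,-1],"rotation": [0,0,0],"hand": -1},{"slide": [0,0,0],"rotation": [0,0,0],"hand": -1}])

```text
clock: 7.5
tcp_pos: [0.6256, -0.0244, 0.0618]
eef_rot: [[0.13, 0.991, 0.003], [0.991, -0.13, 0.002], [0.002, 0.003, -1.0]]
ft_force: [-3.8, 3.0, 12.5]
grip_width: 0.498
finger_force: 65.4
```

Emit:
apply_moves(moves=[{"slide": [0,0,2],"rotation": [0,0,0],"hand": -1},{"slide": [-1,1,0],"rotation": [0,0,0],"hand": -1},{"slide": [0,0,0],"rotation": [0,0,0],"hand": -1}])

```text
clock: 7.8
tcp_pos: [0.6246, -0.0247, 0.0625]
eef_rot: [[0.131, 0.991, 0.004], [0.991, -0.131, -0.0], [0.0, 0.004, -1.0]]
ft_force: [1.7, 0.4, 4.5]
grip_width: 0.494
finger_force: 64.3
```

Emit:
apply_moves(moves=[{"slide": [0,0,-2],"rotation": [0,0,0],"hand": -1},{"slide": [0,0,-1],"rotation": [0,0,0],"hand": -1},{"slide": [0,0,0],"rotation": [0,0,0],"hand": -1}])

```text
clock: 8.1
tcp_pos: [0.6248, -0.0232, 0.06]
eef_rot: [[0.13, 0.992, 0.003], [0.992, -0.13, 0.002], [0.002, 0.003, -1.0]]
ft_force: [-0.4, 3.1, 12.9]
grip_width: 0.493
finger_force: 65.8
```

Emit:
apply_moves(moves=[{"slide": [0,1,1],"rotation": [0,0,0],"hand": -1},{"slide": [0,1,0],"rotation": [0,0,0],"hand": -1},{"slide": [0,0,-1],"rotation": [0,0,0],"hand": -1},{"slide": [0,0,-2],"rotation": [0,0,0],"hand": -1},{"slide": [0,0,0],"rotation": [0,0,0],"hand": -1}])

```text
clock: 8.6
tcp_pos: [0.6249, -0.0215, 0.0577]
eef_rot: [[0.13, 0.992, 0.004], [0.992, -0.13, 0.001], [0.001, 0.003, -1.0]]
ft_force: [1.6, 2.8, 10.6]
grip_width: 0.493
finger_force: 66.0
```

Emit:
apply_moves(moves=[{"slide": [0,1,-1],"rotation": [0,0,0],"hand": -1},{"slide": [0,0,-2],"rotation": [0,0,0],"hand": -1},{"slide": [0,0,-2],"rotation": [0,0,0],"hand": -1},{"slide": [0,0,0],"rotation": [0,0,0],"hand": -1}])

```text
clock: 9.0
tcp_pos: [0.6252, -0.0201, 0.0551]
eef_rot: [[0.13, 0.992, 0.004], [0.992, -0.13, 0.002], [0.003, 0.003, -1.0]]
ft_force: [-5.3, 4.4, 30.9]
grip_width: 0.497
finger_force: 68.8
```

Run:
```python
from h import *
f=cams.grab_frame("side"); W=cloud(f)
a=np.radians(-7.45); ex=np.array([np.cos(a),np.sin(a)]); ey=np.array([-ex[1],ex[0]])
d=W[...,:2]-np.array([.6252,-.0258]); X=d@ex*1e3; Y=d@ey*1e3; Z=W[...,2]*1e3
q=lambda v:np.round(np.percentile(v,[0,2,10,50,90,98,100]),1)
m=(abs(X)<28)&(Y<-25)&(Y>-60)&(Z>48)&(Z<85); print("pack end X",q(X[m]),"Y",q(Y[m]),"Z",q(Z[m]))
for z in range(48,84,4):
    k=m&(abs(Z-z)<2); print(z,k.sum(),q(Y[k]),q(X[k])[[0,3,6]])
cv2.imwrite("pics/c2.png",cv2.resize(f["img"][190:290,310:430],None,fx=6,fy=6,interpolation=cv2.INTER_CUBIC))
```

```text
pack end X [-22.7 -22.  -19.5  -1.4  16.7  21.5  26.7] Y [-44.8 -42.9 -41.3 -37.4 -29.2 -26.1 -25. ] Z [48.  48.7 51.3 66.7 78.6 80.6 83.8]
48 17 [-44.4 -44.  -43.  -41.1 -38.4 -37.9 -37.6] [-21.6  -1.4  26.7]
52 40 [-43.9 -43.7 -42.2 -39.6 -36.9 -28.9 -28.9] [-22.2   2.2  21.5]
56 38 [-44.8 -42.9 -41.5 -39.5 -35.3 -28.5 -26.7] [-22.4  -3.7  22.9]
60 33 [-41.9 -41.8 -40.8 -38.5 -34.9 -29.7 -25.4] [-21.9  -2.4  22. ]
64 32 [-41.7 -41.7 -40.7 -38.3 -35.5 -30.6 -25.9] [-22.1   3.   18.3]
68 36 [-41.4 -41.2 -39.5 -37.7 -33.4 -29.8 -28.4] [-22.2  -3.2  21.6]
72 36 [-40.2 -39.3 -38.7 -36.  -32.5 -29.8 -28.7] [-22.7  -5.1  20.6]
76 52 [-39.9 -39.6 -38.1 -34.  -27.8 -26.  -25.2] [-21.9  -1.9  21.4]
80 45 [-38.8 -37.6 -36.4 -30.2 -26.3 -25.1 -25. ] [-18.6   2.4  20. ]
```

View pics/c2.png

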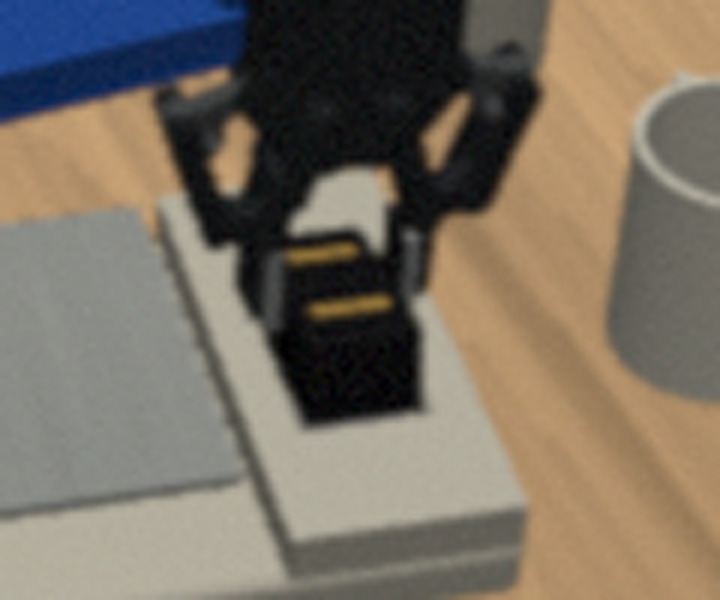

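Emit:
apply_moves(moves=[{"slide": [0,0,5],"rotation": [0,0,0],"hand": -1},{"slide": [0,0,10],"rotation": [0,0,0],"hand": -1},{"slide": [0,0,10],"rotation": [0,0,0],"hand": -1},{"slide": [0,0,0],"rotation": [0,0,0],"hand": -1},{"slide": [0,0,0],"rotation": [0,0,0],"hand": -1},{"slide": [0,0,0],"rotation": [0,0,0],"hand": -1}])

```text
clock: 9.65
tcp_pos: [0.6218, -0.0215, 0.0753]
eef_rot: [[0.131, 0.991, -0.002], [0.991, -0.131, -0.0], [-0.0, -0.002, -1.0]]
ft_force: [0.4, -0.9, -1.7]
grip_width: 0.496
finger_force: 64.7
```

```bash
cat > m.py <<'E'
from h import *
s=readout.state(); t=s["tcp_pos"]*1e3; print(np.round(t,1),np.round(s["ft_force"],1),s["clock"],s["grip_width"])
P=[]
a=np.radians(-7.45); ex=np.array([np.cos(a),np.sin(a)]); ey=np.array([-ex[1],ex[0]])
for i in range(4):
    f=cams.grab_frame("side"); W=cloud(f)*1e3
    d=W[...,:2]-np.array([625,-26.6]); Q=np.stack([d@ex,d@ey,W[...,2]],-1).reshape(-1,3); P.append(Q)
P=np.concatenate(P); zt=t[2]
k=(abs(P[:,0])<17)&(P[:,1]<-20)&(P[:,1]>-60)&(P[:,2]>zt-22)&(P[:,2]<zt+28); P=P[k]
# rect fit in y-z: unknown yc(end face), ztop, tilt
from scipy.optimize import least_squares
def res(p):
    y0,z0,th=p; c,n=np.cos(th),np.sin(th)
    Y=(P[:,1]-y0)*c+(P[:,2]-z0)*n; Z=-(P[:,1]-y0)*n+(P[:,2]-z0)*c   # corner (-y,top) at origin
    return np.minimum(abs(Y),abs(Z))*np.where(True,1,1)
for th0 in (-.1,0,.1):
    r=least_squares(res,[-40,zt+18,th0],loss="soft_l1",f_scale=1.5); y0,z0,th=r.x
    c,n=np.cos(th),np.sin(th)
    print("corner y,z",np.round(r.x[:2],1),"tilt deg(+: +y end up)",round(np.degrees(th),2),"cost",round(r.cost,1),"centre y,z",np.round([y0+40*c+18*n,z0+40*n-18*c],1),len(P))
E
python3 m.py
```

```text
[621.8 -21.5  75.3] [ 0.4 -0.9 -1.7] 9.65 0.4962243474425925
corner y,z [-36.3  98.6] tilt deg(+: +y end up) -9.38 cost 1206.5 centre y,z [ 0.2 74.3] 1139
corner y,z [-36.3  98.6] tilt deg(+: +y end up) -9.38 cost 1206.5 centre y,z [ 0.2 74.3] 1139
corner y,z [-36.3  98.6] tilt deg(+: +y end up) -9.38 cost 1206.5 centre y,z [ 0.2 74.3] 1139
```

Emit:
apply_moves(moves=[{"slide": [1.5,0,3],"rotation": [0.0813,-0.0106,0],"hand": -1},{"slide": [1.5,0,2],"rotation": [0.0813,-0.0106,0],"hand": -1},{"slide": [0,0,0],"rotation": [0,0,0],"hand": -1},{"slide": [0,0,0],"rotation": [0,0,0],"hand": -1},{"slide": [0,0,0],"rotation": [0,0,0],"hand": -1},{"slide": [0,0,0],"rotation": [0,0,0],"hand": -1}])

```text
clock: 10.45
tcp_pos: [0.6259, -0.0197, 0.0811]
eef_rot: [[0.127, 0.992, 0.02], [0.979, -0.128, 0.162], [0.163, -0.001, -0.987]]
ft_force: [0.3, -0.5, -1.1]
grip_width: 0.499
finger_force: 64.7
```

```bash
cat >> m.py <<'E'
k=P[:,2]<zt+5
print("X span",np.round(np.percentile(Q[(abs(Q[:,0])<35)&(Q[:,1]<-33)&(Q[:,1]>-55)&(Q[:,2]>zt-14)&(Q[:,2]<zt+12)][:,0],[0,1,5,95,99,100]),1))
print("tool X,Y",np.round([(t[:2]-[625,-26.6])@ex,(t[:2]-[625,-26.6])@ey],1),np.round(s["eef_rot"],3).tolist())
E
python3 m.py
```

```text
[625.9 -19.7  81.1] [ 0.3 -0.5 -1.1] 10.45 0.49905989950575613
corner y,z [-37.9  97.4] tilt deg(+: +y end up) 0.61 cost 1081.8 centre y,z [ 2.3 79.9] 1116
corner y,z [-37.9  97.4] tilt deg(+: +y end up) 0.61 cost 1081.8 centre y,z [ 2.3 79.9] 1116
corner y,z [-37.9  97.4] tilt deg(+: +y end up) 0.61 cost 1081.8 centre y,z [ 2.3 79.9] 1116
X span [-21.3 -20.9 -19.7  20.5  22.3  23.5]
tool X,Y [-0.  7.] [[0.127, 0.992, 0.02], [0.979, -0.128, 0.162], [0.163, -0.001, -0.987]]
```

Emit:
apply_moves(moves=[{"slide": [-0.6,-1.2,-7],"rotation": [0,0,0],"hand": -1},{"slide": [0,0,-6],"rotation": [0,0,0],"hand": -1},{"slide": [0,0,0],"rotation": [0,0,0],"hand": -1},{"slide": [0,0,0],"rotation": [0,0,0],"hand": -1},{"slide": [0,0,0],"rotation": [0,0,0],"hand": -1}], newtons=110)

```text
clock: 11.15
tcp_pos: [0.6255, -0.0228, 0.0683]
eef_rot: [[0.129, 0.991, 0.021], [0.978, -0.131, 0.162], [0.163, -0.0, -0.987]]
ft_force: [-0.0, 0.1, -2.1]
grip_width: 0.485
finger_force: 115.2
```

```bash
python3 m.py
python3 - <<'E'
from h import *
f=cams.grab_frame("side")
cv2.imwrite("pics/c3.png",cv2.resize(f["img"][190:290,310:430],None,fx=6,fy=6,interpolation=cv2.INTER_CUBIC))
E
```

```text
[625.5 -22.8  68.3] [-0.   0.1 -2.1] 11.15 0.484885988898334
corner y,z [-39.7  85.1] tilt deg(+: +y end up) -3.69 cost 2026.4 centre y,z [-0.9 64.5] 1204
corner y,z [-39.7  85.1] tilt deg(+: +y end up) -3.76 cost 2026.4 centre y,z [-0.9 64.5] 1204
corner y,z [-39.7  85.1] tilt deg(+: +y end up) -3.76 cost 2026.4 centre y,z [-0.9 64.5] 1204
X span [-22.4 -21.3 -20.7  19.1  21.9  22.7]
tool X,Y [-0.   3.8] [[0.129, 0.991, 0.021], [0.978, -0.131, 0.162], [0.163, -0.0, -0.987]]
```

View pics/c3.png

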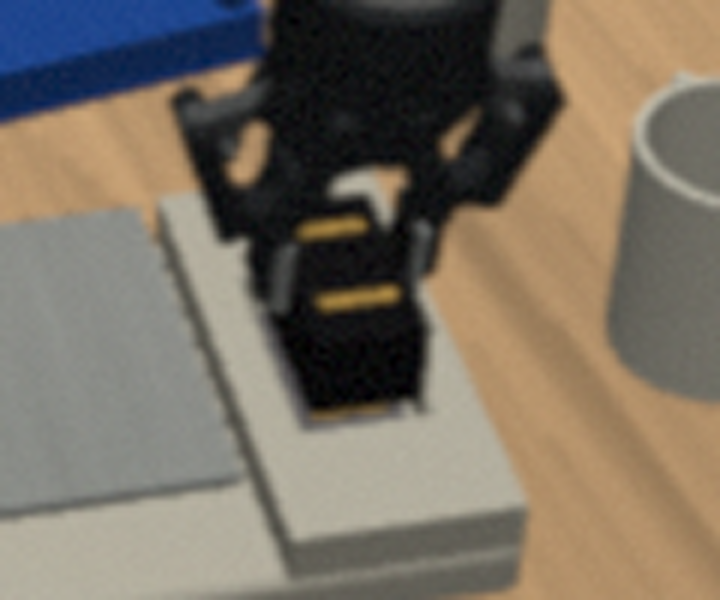

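Emit:
apply_moves(moves=[{"slide": [0,0,-2],"rotation": [0,0,0],"hand": -1},{"slide": [0,0,-2],"rotation": [0,0,0],"hand": -1},{"slide": [0,0,-1],"rotation": [0,0,0],"hand": -1},{"slide": [0,0,0],"rotation": [0,0,0],"hand": -1},{"slide": [0,0,0],"rotation": [0,0,0],"hand": -1}])

```text
clock: 11.9
tcp_pos: [0.6256, -0.0225, 0.0638]
eef_rot: [[0.129, 0.991, 0.021], [0.978, -0.131, 0.162], [0.164, 0.0, -0.987]]
ft_force: [-2.2, 1.4, 4.5]
grip_width: 0.482
finger_force: 116.3
```

```bash
python3 -c "
from h import *
s=readout.state();print(np.round(s['wrist_torque'],2),np.round(s['ft_force'],1),s['tcp_pos'])"
```

```text
[-0.03  0.47 -0.04] [-2.2  1.4  4.5] [ 0.62557111 -0.02251293  0.06379433]
```

Emit:
apply_moves(moves=[{"slide": [-1,0.5,0.5],"rotation": [0,0,0],"hand": -1},{"slide": [0,0,-0.5],"rotation": [0,0,0],"hand": -1},{"slide": [0,0,-1],"rotation": [0,0,0],"hand": -1},{"slide": [0,0,0],"rotation": [0,0,0],"hand": -1},{"slide": [0,0,0],"rotation": [0,0,0],"hand": -1}])

```text
clock: 12.4
tcp_pos: [0.6242, -0.0222, 0.0618]
eef_rot: [[0.129, 0.991, 0.021], [0.978, -0.131, 0.162], [0.163, -0.001, -0.987]]
ft_force: [1.3, 0.2, -2.1]
grip_width: 0.478
finger_force: 115.5
```

```bash
python3 -c "
from h import *
s=readout.state();print(np.round(s['wrist_torque'],2),np.round(s['ft_force'],1),s['tcp_pos'])"
```

```text
[-0.15 -0.34 -0.01] [ 1.3  0.2 -2.1] [ 0.62417203 -0.02222334  0.06181567]
```

Emit:
apply_moves(moves=[{"slide": [0.3,0,-2],"rotation": [0,0,0],"hand": -1},{"slide": [0,0,-2],"rotation": [0,0,0],"hand": -1},{"slide": [0,0,0],"rotation": [0,0,0],"hand": -1},{"slide": [0,0,0],"rotation": [0,0,0],"hand": -1}])

```text
clock: 12.8
tcp_pos: [0.6243, -0.0222, 0.058]
eef_rot: [[0.129, 0.991, 0.02], [0.978, -0.131, 0.162], [0.163, -0.001, -0.987]]
ft_force: [0.1, 0.2, -2.3]
grip_width: 0.485
finger_force: 115.5
```

```bash
python3 -c "
from h import *
s=readout.state();print(np.round(s['wrist_torque'],2),np.round(s['ft_force'],1),s['tcp_pos'])"
```

```text
[-0.17 -0.01 -0.03] [ 0.1  0.2 -2.3] [ 0.62426741 -0.02222117  0.05796705]
```

Emit:
apply_moves(moves=[{"slide": [0,0,-3],"rotation": [0,0,0],"hand": -1},{"slide": [0,0,-3],"rotation": [0,0,0],"hand": -1},{"slide": [0,0,-2],"rotation": [0,0,0],"hand": -1},{"slide": [0,0,-1],"rotation": [0,0,0],"hand": -1},{"slide": [0,0,-1],"rotation": [0,0,0],"hand": -1},{"slide": [0,0,0],"rotation": [0,0,0],"hand": -1}])

```text
clock: 13.4
tcp_pos: [0.6243, -0.0225, 0.0493]
eef_rot: [[0.129, 0.991, 0.02], [0.978, -0.131, 0.162], [0.164, -0.001, -0.987]]
ft_force: [-4.4, -0.5, 9.1]
grip_width: 0.485
finger_force: 116.8
```

Emit:
apply_moves(moves=[{"slide": [0,0,0],"rotation": [0,0,0],"hand": 0.1},{"slide": [0,0,0],"rotation": [0,0,0],"hand": 0.35},{"slide": [0,0,0],"rotation": [0,0,0],"hand": 0.35},{"slide": [0,0,0],"rotation": [0,0,0],"hand": 0.35},{"slide": [0,0,10],"rotation": [0,0,0],"hand": 0.35},{"slide": [0,0,20],"rotation": [0,0,0],"hand": 0.35},{"slide": [0,0,20],"rotation": [-0.0813,0.0106,0],"hand": 0},{"slide": [0,-5,0],"rotation": [-0.0813,0.0106,0],"hand": -1}], newtons=60)

```text
clock: 14.2
tcp_pos: [0.6272, -0.0282, 0.1022]
eef_rot: [[0.133, 0.991, 0.006], [0.991, -0.133, -0.002], [-0.002, 0.006, -1.0]]
ft_force: [0.2, 1.5, -1.3]
grip_width: 0.345
finger_force: 0.0
```

Emit:
apply_moves(moves=[{"slide": [0,0,0],"rotation": [0,0,0],"hand": -1},{"slide": [0,0,0],"rotation": [0,0,0],"hand": -1},{"slide": [0,0,0],"rotation": [0,0,0],"hand": -1},{"slide": [0,0,0],"rotation": [0,0,0],"hand": -1},{"slide": [0,0,0],"rotation": [0,0,0],"hand": -1}])

```text
clock: 14.7
tcp_pos: [0.6243, -0.0283, 0.098]
eef_rot: [[0.133, 0.991, -0.001], [0.991, -0.133, 0.0], [0.0, -0.001, -1.0]]
ft_force: [0.7, 0.3, -0.3]
grip_width: -0.001
finger_force: 0.0
```

Run:
```python
from h import *
f=cams.grab_frame("side"); print(boxes(f,.058,.08,.59,.67,-.09,.04))
cv2.imwrite("pics/c4.png",cv2.resize(f["img"][190:290,310:430],None,fx=5,fy=5,interpolation=cv2.INTER_CUBIC))
```

```text
[(624.5, -28.7, 83.1, 45.1, 83.0, 64.4, 521)]
```

View pics/c4.png

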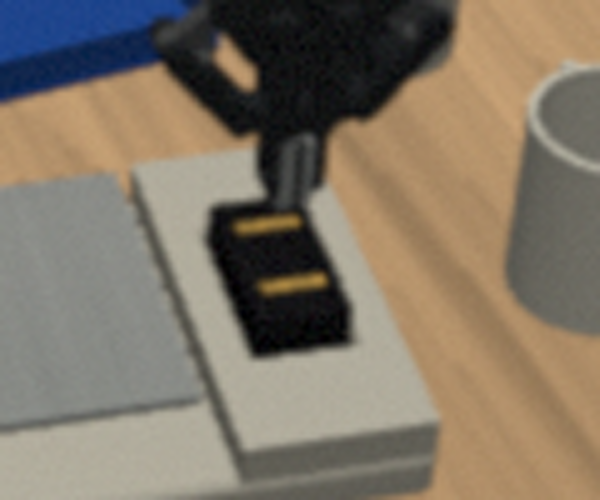

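The side crop shows the pack seated in the bay, its top at about 64.4 mm. I'll press it gently to make sure it's fully home.

Emit:
apply_moves(moves=[{"slide": [0,0,-15],"rotation": [0,0,0],"hand": -1},{"slide": [0,0,-10],"rotation": [0,0,0],"hand": -1},{"slide": [0,0,-5],"rotation": [0,0,0],"hand": -1},{"slide": [0,0,-3],"rotation": [0,0,0],"hand": -1},{"slide": [0,0,-2],"rotation": [0,0,0],"hand": -1},{"slide": [0,0,-1],"rotation": [0,0,0],"hand": -1},{"slide": [0,0,0],"rotation": [0,0,0],"hand": -1}])

```text
clock: 15.45
tcp_pos: [0.6237, -0.0272, 0.065]
eef_rot: [[0.131, 0.991, -0.003], [0.991, -0.131, 0.001], [0.001, -0.003, -1.0]]
ft_force: [-13.3, 1.1, 30.4]
grip_width: -0.004
finger_force: 15.2
```

Emit:
apply_moves(moves=[{"slide": [0,0,10],"rotation": [0,0,0],"hand": -1},{"slide": [0,0,35],"rotation": [0,0,0],"hand": -1},{"slide": [-2.2,-16.5,35],"rotation": [0,0,-0.1253],"hand": 0},{"slide": [-2.2,-16.5,0],"rotation": [0,0,-0.1253],"hand": 1},{"slide": [-2.2,-16.5,0],"rotation": [0,0,-0.1253],"hand": 1},{"slide": [-2.2,-16.5,0],"rotation": [0,0,-0.1253],"hand": 1},{"slide": [-2.2,-16.5,0],"rotation": [0,0,-0.1253],"hand": 1},{"slide": [-2.2,-16.5,0],"rotation": [0,0,-0.1253],"hand": 1}])

```text
clock: 16.25
tcp_pos: [0.6115, -0.1268, 0.1422]
eef_rot: [[0.776, 0.631, 0.0], [0.631, -0.776, -0.0], [0.0, 0.0, -1.0]]
ft_force: [0.4, 0.4, 0.4]
grip_width: 0.995
finger_force: 0.0
```

Emit:
apply_moves(moves=[{"slide": [-2.2,-16.5,0],"rotation": [0,0,-0.1253],"hand": 1},{"slide": [-2.2,-16.5,0],"rotation": [0,0,-0.1253],"hand": 1},{"slide": [-2.2,-16.5,0],"rotation": [0,0,-0.1253],"hand": 1},{"slide": [-2.2,-16.5,0],"rotation": [0,0,-0.1253],"hand": 1},{"slide": [-2.2,-16.5,0],"rotation": [0,0,-0.1253],"hand": 1},{"slide": [-2.2,-16.5,0],"rotation": [0,0,-0.1253],"hand": 1},{"slide": [-2.2,-16.5,0],"rotation": [0,0,-0.1253],"hand": 1},{"slide": [-2.2,-16.5,0],"rotation": [0,0,-0.1253],"hand": 1}])

```text
clock: 17.05
tcp_pos: [0.5939, -0.2588, 0.1421]
eef_rot: [[0.949, -0.314, 0.0], [-0.314, -0.949, -0.0], [0.0, 0.0, -1.0]]
ft_force: [0.9, -0.3, 1.0]
grip_width: 1.003
finger_force: 0.0
```

Emit:
apply_moves(moves=[{"slide": [0,0,0],"rotation": [0,0,0],"hand": 1},{"slide": [0,0,0],"rotation": [0,0,0],"hand": 1},{"slide": [0,0,0],"rotation": [0,0,0],"hand": 1}])

```text
clock: 17.35
tcp_pos: [0.5944, -0.2567, 0.1421]
eef_rot: [[0.952, -0.306, 0.0], [-0.306, -0.952, 0.001], [-0.0, -0.001, -1.0]]
ft_force: [0.0, 0.9, 0.1]
grip_width: 0.999
finger_force: 0.0
```

```bash
cat > look.py <<'E'
from h import *
for n in ("top","side"):
    f=cams.grab_frame(n); print(n,"mat",[b for b in boxes(f,.027,.07,.36,.70,-.5,-.15) if b[6]>150])
    print("   pan",boxes(f,.067,.15,.42,.58,-.1,.08),"bay",boxes(f,.058,.07,.59,.66,-.1,.05))
    print("   tray",boxes(f,.031,.1,.38,.70,.17,.47))
s=readout.state();R=s["eef_rot"];print(np.round(s["tcp_pos"]*1e3,1),"yaw_y",round(np.degrees(np.arctan2(R[1,1],R[0,1])),1),"tilt",np.round(R[:,2],3),s["clock"],round(s["grip_width"],3),np.round(s["joint_pos"],2))
E
python3 look.py
```

```text
top mat [(594.7, -399.1, 98.5, 66.4, -2.5, 39.3, 713), (471.1, -378.8, 52.8, 52.6, 70.8, 60.3, 289), (459.3, -264.2, 68.2, 44.3, -10.6, 38.2, 378)]
   pan [] bay [(623.4, -27.7, 79.5, 44.7, 82.7, 64.2, 558)]
   tray []
side mat [(593.8, -258.9, 126.7, 67.7, -18.4, 48.1, 2177), (460.1, -265.0, 68.9, 48.1, -10.1, 38.2, 867), (595.9, -398.6, 101.8, 68.2, -2.1, 39.8, 1926), (471.5, -380.8, 54.2, 52.5, 70.1, 58.8, 767)]
   pan [] bay [(624.2, -27.7, 84.2, 45.1, 83.1, 64.2, 538)]
   tray []
[ 594.3 -256.9  142.2] yaw_y -107.9 tilt [ 0.     0.001 -1.   ] 17.45 1.002 [-0.16  0.76  0.76  1.65 -0.61  0.99 -1.07]
```

Emit:
apply_moves(moves=[{"slide": [-1,-1.8,-40],"rotation": [0,0,0],"hand": 1},{"slide": [0,0,-40],"rotation": [0,0,0],"hand": 1},{"slide": [0,0,-30],"rotation": [0,0,0],"hand": 1},{"slide": [0,0,-14],"rotation": [0,0,0],"hand": 1},{"slide": [0,0,-7],"rotation": [0,0,0],"hand": 1},{"slide": [0,0,0],"rotation": [0,0,0],"hand": 1},{"slide": [0,0,0],"rotation": [0,0,0],"hand": 0.4},{"slide": [0,0,0],"rotation": [0,0,0],"hand": -1}])

```text
clock: 18.25
tcp_pos: [0.5942, -0.2604, 0.0132]
eef_rot: [[0.951, -0.309, 0.003], [-0.309, -0.951, -0.001], [0.003, -0.0, -1.0]]
ft_force: [3.9, 0.5, -0.7]
grip_width: 0.715
finger_force: 65.7
```

Emit:
apply_moves(moves=[{"slide": [0,0,0],"rotation": [0,0,0],"hand": -1},{"slide": [0,0,0],"rotation": [0,0,0],"hand": -1},{"slide": [0,0,0],"rotation": [0,0,0],"hand": -1}])

```text
clock: 18.55
tcp_pos: [0.5942, -0.2604, 0.0132]
eef_rot: [[0.951, -0.309, 0.003], [-0.309, -0.951, -0.001], [0.003, -0.0, -1.0]]
ft_force: [0.4, 0.8, 6.5]
grip_width: 0.716
finger_force: 66.9
```

Emit:
apply_moves(moves=[{"slide": [0,0,15],"rotation": [0,0,0],"hand": -1},{"slide": [0,0,35],"rotation": [0,0,0],"hand": -1},{"slide": [0,0,35],"rotation": [0,0,0],"hand": -1},{"slide": [-4,10,5],"rotation": [0,0,0.02],"hand": -1},{"slide": [-10,27,0],"rotation": [0,0,0.03],"hand": -1},{"slide": [-13,35,0],"rotation": [0,0,0.03],"hand": -1},{"slide": [-13,35,0],"rotation": [0,0,0.03],"hand": -1},{"slide": [-13,35,0],"rotation": [0,0,0.03],"hand": -1}])

```text
clock: 19.35
tcp_pos: [0.5382, -0.1158, 0.1008]
eef_rot: [[0.985, -0.172, -0.001], [-0.172, -0.985, 0.001], [-0.002, -0.001, -1.0]]
ft_force: [0.3, -0.4, -4.5]
grip_width: 0.718
finger_force: 66.8
```

Emit:
apply_moves(moves=[{"slide": [-13,35,0],"rotation": [0,0,0.03],"hand": -1},{"slide": [-13,35,0],"rotation": [0,0,0.015],"hand": -1},{"slide": [-9,25,0],"rotation": [0,0,0],"hand": -1},{"slide": [-4,11.5,0],"rotation": [0,0,0],"hand": -1},{"slide": [0,0,0],"rotation": [0,0,0],"hand": -1},{"slide": [0,0,0],"rotation": [0,0,0],"hand": -1}])

```text
clock: 19.95
tcp_pos: [0.5011, -0.0126, 0.1015]
eef_rot: [[0.992, -0.13, 0.001], [-0.13, -0.992, -0.001], [0.001, 0.001, -1.0]]
ft_force: [0.5, -1.1, -3.0]
grip_width: 0.715
finger_force: 66.8
```

```bash
python3 look.py
```

```text
top mat [(594.6, -398.4, 97.8, 66.7, -2.3, 39.4, 984), (470.8, -379.3, 53.0, 52.4, 70.3, 60.9, 287), (459.3, -264.1, 68.5, 44.7, -10.2, 38.0, 508)]
   pan [(448.6, -33.3, 44.1, 18.1, -35.9, 136.2, 90)] bay [(627.7, -28.7, 80.0, 36.8, 80.7, 64.1, 283)]
   tray []
side mat [(460.3, -264.2, 68.6, 49.3, -10.0, 38.4, 863), (595.7, -398.8, 100.4, 67.8, -2.2, 40.0, 1912), (471.2, -381.6, 52.8, 51.8, -20.4, 58.6, 777)]
   pan [(499.7, -17.0, 125.7, 87.3, -8.1, 132.7, 1881)] bay [(624.8, -29.3, 87.3, 46.2, 82.5, 64.2, 536)]
   tray []
[501.3 -13.3 101.5] yaw_y -97.5 tilt [ 0.001 -0.001 -1.   ] 20.05 0.717 [-0.62  0.59  0.73  2.05 -0.6   0.71 -1.21]
```

Emit:
apply_moves(moves=[{"slide": [2.5,2,-12],"rotation": [0,0,0],"hand": -1},{"slide": [0,0,-12],"rotation": [0,0,0],"hand": -1},{"slide": [0,0,-5],"rotation": [0,0,0],"hand": -1},{"slide": [0,0,-3],"rotation": [0,0,0],"hand": -1},{"slide": [0,0,-2],"rotation": [0,0,0],"hand": -1},{"slide": [0,0,0],"rotation": [0,0,0],"hand": -1}])

```text
clock: 20.65
tcp_pos: [0.5032, -0.0098, 0.0672]
eef_rot: [[0.992, -0.13, -0.0], [-0.13, -0.992, -0.0], [-0.0, 0.0, -1.0]]
ft_force: [-1.3, 0.1, -1.2]
grip_width: 0.72
finger_force: 67.0
```

Emit:
apply_moves(moves=[{"slide": [0,0,-0.5],"rotation": [0,0,0],"hand": 0.6},{"slide": [0,0,0],"rotation": [0,0,0],"hand": 0.8},{"slide": [0,0,0],"rotation": [0,0,0],"hand": 1},{"slide": [0,0,0],"rotation": [0,0,0],"hand": 1},{"slide": [0,0,25],"rotation": [0,0,0],"hand": 1},{"slide": [0,0,40],"rotation": [0,0,0],"hand": 1},{"slide": [0,0,0],"rotation": [0,0,0],"hand": 1},{"slide": [0,0,0],"rotation": [0,0,0],"hand": 1}])

```text
clock: 21.45
tcp_pos: [0.5039, -0.0092, 0.1324]
eef_rot: [[0.992, -0.129, 0.002], [-0.129, -0.992, 0.001], [0.002, -0.001, -1.0]]
ft_force: [-0.3, 0.7, -0.7]
grip_width: 0.999
finger_force: 0.0
```

Emit:
apply_moves(moves=[{"slide": [0,0,0],"rotation": [0,0,0],"hand": 1},{"slide": [0,0,0],"rotation": [0,0,0],"hand": 1},{"slide": [0,0,0],"rotation": [0,0,0],"hand": 1},{"slide": [0,0,0],"rotation": [0,0,0],"hand": 1},{"slide": [0,0,0],"rotation": [0,0,0],"hand": 1},{"slide": [0,0,0],"rotation": [0,0,0],"hand": 1},{"slide": [0,0,0],"rotation": [0,0,0],"hand": 1},{"slide": [0,0,0],"rotation": [0,0,0],"hand": 1}])

```text
clock: 22.25
tcp_pos: [0.5034, -0.0095, 0.1318]
eef_rot: [[0.992, -0.129, 0.0], [-0.129, -0.992, 0.0], [0.0, -0.0, -1.0]]
ft_force: [-0.4, 0.6, 0.4]
grip_width: 0.998
finger_force: 0.0
```

```bash
python3 look.py
```

```text
top mat [(594.2, -398.7, 96.9, 65.7, -2.2, 39.2, 985), (471.0, -379.6, 53.2, 53.0, 71.7, 60.7, 286), (459.3, -264.1, 68.5, 44.4, -10.4, 37.9, 514)]
   pan [(458.2, -26.8, 46.2, 19.3, -12.7, 99.8, 92)] bay [(639.6, -36.9, 70.4, 21.8, 67.9, 64.2, 152)]
   tray []
side mat [(460.2, -265.0, 69.0, 47.6, -10.2, 38.3, 863), (595.1, -398.7, 99.6, 67.5, -2.1, 39.9, 1909), (471.0, -382.0, 52.3, 50.4, -19.5, 58.9, 779)]
   pan [(501.1, -18.4, 126.6, 86.7, -7.9, 99.2, 1827)] bay [(624.0, -29.0, 83.4, 44.5, 82.8, 64.3, 544)]
   tray []
[503.4  -9.6 131.8] yaw_y -97.4 tilt [ 0. -0. -1.] 22.35 1.0 [-0.67  0.55  0.78  2.03 -0.55  0.78 -1.25]
```

Emit:
apply_moves(moves=[{"slide": [0,0,-30],"rotation": [0,0,0],"hand": 1},{"slide": [0,0,-25],"rotation": [0,0,0],"hand": 1},{"slide": [0,0,-10],"rotation": [0,0,0],"hand": 1},{"slide": [0,0,0],"rotation": [0,0,0],"hand": 0.5},{"slide": [0,0,0],"rotation": [0,0,0],"hand": -1},{"slide": [0,0,0],"rotation": [0,0,0],"hand": -1},{"slide": [0,0,0],"rotation": [0,0,0],"hand": -1},{"slide": [0,0,0],"rotation": [0,0,0],"hand": -1}])

```text
clock: 23.15
tcp_pos: [0.5038, -0.0098, 0.0674]
eef_rot: [[0.992, -0.129, 0.001], [-0.129, -0.992, -0.0], [0.001, 0.0, -1.0]]
ft_force: [-0.6, -2.3, 0.7]
grip_width: 0.714
finger_force: 71.5
```

Emit:
apply_moves(moves=[{"slide": [0,0,15],"rotation": [0,0,0],"hand": -1},{"slide": [0,0,25],"rotation": [0,0,0],"hand": -1},{"slide": [5,20,0],"rotation": [0,0,0.02],"hand": -1},{"slide": [9,35,0],"rotation": [0,0,0.02],"hand": -1},{"slide": [11,44,0],"rotation": [0,0,0.02],"hand": -1},{"slide": [11,44,0],"rotation": [0,0,0.02],"hand": -1},{"slide": [11,44,0],"rotation": [0,0,0.02],"hand": -1},{"slide": [11,44,0],"rotation": [0,0,0.02],"hand": -1}])

```text
clock: 23.95
tcp_pos: [0.5612, 0.2238, 0.1077]
eef_rot: [[1.0, -0.008, -0.0], [-0.008, -1.0, 0.0], [-0.0, -0.0, -1.0]]
ft_force: [1.0, -0.6, -3.7]
grip_width: 0.712
finger_force: 71.2
```

Emit:
apply_moves(moves=[{"slide": [11,44,0],"rotation": [0,0,0.02],"hand": -1},{"slide": [11,44,0],"rotation": [0,0,0.02],"hand": -1},{"slide": [11,44,0],"rotation": [0,0,0.02],"hand": -1},{"slide": [9,24,-5],"rotation": [0,0,0.005],"hand": -1},{"slide": [3.5,10,-10],"rotation": [0,0,0],"hand": -1},{"slide": [0,0,0],"rotation": [0,0,0],"hand": -1},{"slide": [0,0,0],"rotation": [0,0,0],"hand": -1}])

```text
clock: 24.65
tcp_pos: [0.6064, 0.3854, 0.0916]
eef_rot: [[0.999, 0.054, -0.001], [0.054, -0.999, -0.002], [-0.001, 0.002, -1.0]]
ft_force: [0.3, -0.3, -3.6]
grip_width: 0.719
finger_force: 71.0
```

```bash
python3 look.py|grep -v mat
```

```text
pan [] bay [(623.5, -27.7, 79.7, 44.9, 82.4, 64.0, 556)]
   tray [(557.5, 365.5, 88.1, 40.8, -43.6, 89.5, 104)]
   pan [] bay [(624.2, -28.2, 84.1, 45.0, 82.4, 64.4, 538)]
   tray [(595.3, 360.6, 136.6, 62.7, -22.2, 89.2, 345)]
[607.2 385.1  92.4] yaw_y -87.0 tilt [ 0.    -0.001 -1.   ] 24.75 0.719 [-1.02  0.91  0.67  1.45 -0.62  1.   -1.72]
```

Emit:
apply_moves(moves=[{"slide": [0,0,-30],"rotation": [0,0,0],"hand": -1},{"slide": [0,0,-28],"rotation": [0,0,0],"hand": -1},{"slide": [0,0,-12],"rotation": [0,0,0],"hand": -1},{"slide": [0,0,-5],"rotation": [0,0,0],"hand": -1},{"slide": [0,0,-2],"rotation": [0,0,0],"hand": -1},{"slide": [0,0,0],"rotation": [0,0,0],"hand": -1}])

```text
clock: 25.35
tcp_pos: [0.6075, 0.3865, 0.0178]
eef_rot: [[0.999, 0.054, 0.0], [0.054, -0.999, 0.0], [0.0, -0.0, -1.0]]
ft_force: [-5.6, -1.3, 7.6]
grip_width: 0.715
finger_force: 72.5
```

Emit:
apply_moves(moves=[{"slide": [0,0,0],"rotation": [0,0,0],"hand": 0.7},{"slide": [0,0,0],"rotation": [0,0,0],"hand": 0.9},{"slide": [0,0,0],"rotation": [0,0,0],"hand": 0.9},{"slide": [0,0,0],"rotation": [0,0,0],"hand": 0.9},{"slide": [0,0,30],"rotation": [0,0,0],"hand": 0.9},{"slide": [0,0,45],"rotation": [0,0,0],"hand": 1},{"slide": [0,-15,40],"rotation": [0,0,0],"hand": 1},{"slide": [0,-35,5],"rotation": [0,0,0],"hand": 1}])

```text
clock: 26.15
tcp_pos: [0.6095, 0.342, 0.1404]
eef_rot: [[0.998, 0.061, 0.008], [0.061, -0.998, 0.006], [0.008, -0.006, -1.0]]
ft_force: [1.3, 0.8, 0.9]
grip_width: 1.002
finger_force: 0.0
```

Emit:
apply_moves(moves=[{"slide": [0,-46,0],"rotation": [0,0,-0.01],"hand": 1},{"slide": [0,-46,0],"rotation": [0,0,-0.01],"hand": 1},{"slide": [0,-46,0],"rotation": [0,0,-0.01],"hand": 1},{"slide": [0,-46,0],"rotation": [0,0,-0.01],"hand": 1},{"slide": [0,-46,0],"rotation": [0,0,-0.01],"hand": 1},{"slide": [-2,-46,0],"rotation": [0,0,-0.01],"hand": 1},{"slide": [-2,-46,0],"rotation": [0,0,-0.01],"hand": 1},{"slide": [-2,-46,0],"rotation": [0,0,-0.01],"hand": 1}])

```text
clock: 26.95
tcp_pos: [0.6007, -0.0324, 0.135]
eef_rot: [[1.0, -0.025, 0.001], [-0.025, -1.0, -0.0], [0.001, 0.0, -1.0]]
ft_force: [-0.2, -0.3, 0.1]
grip_width: 0.999
finger_force: 0.0
```

Emit:
apply_moves(moves=[{"slide": [-2,-46,0],"rotation": [0,0,-0.012],"hand": 1},{"slide": [-2,-46,0],"rotation": [0,0,0],"hand": 1},{"slide": [-2,-46,0],"rotation": [0,0,0],"hand": 1},{"slide": [0,-46,0],"rotation": [0,0,0],"hand": 1},{"slide": [0,-46,0],"rotation": [0,0,0],"hand": 1},{"slide": [0,-46,0],"rotation": [0,0,0],"hand": 1},{"slide": [0,-46,0],"rotation": [0,0,0],"hand": 1},{"slide": [0,-30,0],"rotation": [0,0,0],"hand": 1}])

```text
clock: 27.75
tcp_pos: [0.5934, -0.387, 0.1351]
eef_rot: [[0.999, -0.04, -0.0], [-0.04, -0.999, -0.002], [-0.0, 0.002, -1.0]]
ft_force: [0.5, -0.0, 0.8]
grip_width: 1.004
finger_force: 0.0
```

Emit:
apply_moves(moves=[{"slide": [0,-15,0],"rotation": [0,0,0],"hand": 1},{"slide": [0,0,0],"rotation": [0,0,0],"hand": 1},{"slide": [0,0,0],"rotation": [0,0,0],"hand": 1},{"slide": [0,0,0],"rotation": [0,0,0],"hand": 1}])

```text
clock: 28.15
tcp_pos: [0.5961, -0.3946, 0.1345]
eef_rot: [[0.999, -0.034, 0.0], [-0.034, -0.999, 0.002], [0.0, -0.002, -1.0]]
ft_force: [-0.4, -0.1, -0.0]
grip_width: 0.999
finger_force: 0.0
```

```bash
python3 look.py
```

```text
top mat []
   pan [] bay [(623.4, -27.8, 80.0, 44.7, 81.7, 64.1, 554)]
   tray [(604.8, 385.4, 125.5, 64.5, 3.0, 50.3, 1344)]
side mat [(460.3, -265.5, 69.6, 48.6, -9.2, 38.4, 869), (595.7, -399.8, 100.6, 66.4, -3.0, 39.8, 1912), (471.3, -381.5, 52.7, 51.7, -18.8, 59.3, 767)]
   pan [] bay [(624.3, -25.7, 88.2, 44.9, 82.3, 64.2, 535)]
   tray [(605.9, 384.2, 128.5, 70.8, 4.0, 49.6, 905)]
[ 595.9 -395.3  134.7] yaw_y -91.9 tilt [ 0.     0.001 -1.   ] 28.25 0.997 [ 0.12  0.85  0.68  1.44 -0.58  1.06 -0.68]
```

Emit:
apply_moves(moves=[{"slide": [-1,-3.7,-40],"rotation": [0,0,0],"hand": 1},{"slide": [0,0,-40],"rotation": [0,0,0],"hand": 1},{"slide": [0,0,-30],"rotation": [0,0,0],"hand": 1},{"slide": [0,0,-12],"rotation": [0,0,0],"hand": 1},{"slide": [0,0,-5],"rotation": [0,0,0],"hand": 1},{"slide": [0,0,0],"rotation": [0,0,0],"hand": 1},{"slide": [0,0,0],"rotation": [0,0,0],"hand": 0.5},{"slide": [0,0,0],"rotation": [0,0,0],"hand": -1}], newtons=80)

```text
clock: 29.05
tcp_pos: [0.5953, -0.4018, 0.0103]
eef_rot: [[0.999, -0.036, 0.003], [-0.036, -0.999, -0.001], [0.003, 0.001, -1.0]]
ft_force: [3.0, -3.3, -3.7]
grip_width: 0.733
finger_force: 88.7
```

Emit:
apply_moves(moves=[{"slide": [0,0,0],"rotation": [0,0,0],"hand": -1},{"slide": [0,0,0],"rotation": [0,0,0],"hand": -1},{"slide": [0,0,0],"rotation": [0,0,0],"hand": -1}])

```text
clock: 29.35
tcp_pos: [0.5952, -0.4019, 0.0101]
eef_rot: [[0.999, -0.036, 0.003], [-0.036, -0.999, -0.001], [0.003, 0.001, -1.0]]
ft_force: [0.3, 1.8, 6.6]
grip_width: 0.732
finger_force: 90.4
```

Emit:
apply_moves(moves=[{"slide": [0,0,15],"rotation": [0,0,0],"hand": -1},{"slide": [0,0,35],"rotation": [0,0,0],"hand": -1},{"slide": [0,0,35],"rotation": [0,0,0],"hand": -1},{"slide": [-4,15,5],"rotation": [0,0,-0.01],"hand": -1},{"slide": [-8,32,0],"rotation": [0,0,-0.014],"hand": -1},{"slide": [-10.5,44,0],"rotation": [0,0,-0.014],"hand": -1},{"slide": [-10.5,44,0],"rotation": [0,0,-0.014],"hand": -1},{"slide": [-10.5,44,0],"rotation": [0,0,-0.014],"hand": -1}])

```text
clock: 30.15
tcp_pos: [0.5496, -0.2206, 0.0986]
eef_rot: [[0.995, -0.103, 0.001], [-0.103, -0.995, 0.0], [0.001, -0.0, -1.0]]
ft_force: [1.3, 0.6, -4.0]
grip_width: 0.735
finger_force: 89.0
```

Emit:
apply_moves(moves=[{"slide": [-10.5,44,0],"rotation": [0,0,-0.014],"hand": -1},{"slide": [-10.5,44,0],"rotation": [0,0,-0.014],"hand": -1},{"slide": [-10.5,44,0],"rotation": [0,0,0],"hand": -1},{"slide": [-10.5,44,0],"rotation": [0,0,0],"hand": -1},{"slide": [-6,23,0],"rotation": [0,0,0],"hand": -1},{"slide": [-2,12,0],"rotation": [0,0,0],"hand": -1},{"slide": [0,0,0],"rotation": [0,0,0],"hand": -1},{"slide": [0,0,0],"rotation": [0,0,0],"hand": -1}])

```text
clock: 30.95
tcp_pos: [0.501, -0.0129, 0.0984]
eef_rot: [[0.991, -0.132, 0.001], [-0.132, -0.991, -0.001], [0.002, 0.001, -1.0]]
ft_force: [-0.1, 0.2, -3.4]
grip_width: 0.73
finger_force: 88.9
```

```bash
python3 look.py
```

```text
top mat [(470.8, -379.0, 52.6, 51.9, 71.1, 60.5, 285), (459.3, -264.3, 68.7, 45.4, -10.9, 38.0, 512)]
   pan [] bay [(625.6, -29.6, 76.6, 39.6, 82.4, 64.4, 285)]
   tray [(604.8, 385.5, 125.9, 64.6, 3.5, 50.5, 1340)]
side mat [(460.3, -264.6, 68.8, 47.2, -10.1, 38.4, 873), (470.6, -382.6, 52.2, 49.6, -19.9, 59.3, 774)]
   pan [(500.5, -24.1, 99.3, 97.3, -7.6, 125.9, 1178)] bay [(624.4, -28.3, 85.8, 45.3, 82.4, 64.3, 533)]
   tray [(561.3, 384.4, 77.4, 50.9, 71.6, 49.6, 325)]
[500.9 -13.4  98.2] yaw_y -97.6 tilt [ 0.001 -0.001 -1.   ] 31.05 0.733 [-0.63  0.61  0.74  2.06 -0.63  0.71 -1.19]
```

Emit:
apply_moves(moves=[{"slide": [1.5,2,-12],"rotation": [0,0,0],"hand": -1},{"slide": [0,0,-12],"rotation": [0,0,0],"hand": -1},{"slide": [0,0,-5],"rotation": [0,0,0],"hand": -1},{"slide": [0,0,-3],"rotation": [0,0,0],"hand": -1},{"slide": [0,0,-2],"rotation": [0,0,0],"hand": -1},{"slide": [0,0,0],"rotation": [0,0,0],"hand": -1}])

```text
clock: 31.65
tcp_pos: [0.5017, -0.0095, 0.0637]
eef_rot: [[0.991, -0.131, -0.0], [-0.131, -0.991, -0.0], [-0.0, 0.0, -1.0]]
ft_force: [-1.2, -0.4, -0.5]
grip_width: 0.736
finger_force: 89.2
```

Emit:
apply_moves(moves=[{"slide": [0,0,-1],"rotation": [0,0,0],"hand": 0.6},{"slide": [0,0,0],"rotation": [0,0,0],"hand": 0.8},{"slide": [0,0,0],"rotation": [0,0,0],"hand": 1},{"slide": [0,0,0],"rotation": [0,0,0],"hand": 1},{"slide": [0,0,25],"rotation": [0,0,0],"hand": 1},{"slide": [0,0,35],"rotation": [0,0,0],"hand": 1},{"slide": [0,0,0],"rotation": [0,0,0],"hand": 1},{"slide": [0,0,0],"rotation": [0,0,0],"hand": 1}])

```text
clock: 32.45
tcp_pos: [0.5024, -0.0089, 0.1234]
eef_rot: [[0.992, -0.13, 0.002], [-0.13, -0.992, 0.001], [0.002, -0.001, -1.0]]
ft_force: [1.2, 1.4, -0.9]
grip_width: 0.998
finger_force: 0.0
```

Emit:
apply_moves(moves=[{"slide": [0,0,0],"rotation": [0,0,0],"hand": 1},{"slide": [0,0,0],"rotation": [0,0,0],"hand": 1},{"slide": [0,0,0],"rotation": [0,0,0],"hand": 1},{"slide": [0,0,0],"rotation": [0,0,0],"hand": 1},{"slide": [0,0,0],"rotation": [0,0,0],"hand": 1},{"slide": [0,0,0],"rotation": [0,0,0],"hand": 1},{"slide": [0,0,0],"rotation": [0,0,0],"hand": 1},{"slide": [0,0,0],"rotation": [0,0,0],"hand": 1}])

```text
clock: 33.25
tcp_pos: [0.5018, -0.0093, 0.1228]
eef_rot: [[0.991, -0.13, -0.0], [-0.13, -0.991, -0.0], [-0.0, 0.0, -1.0]]
ft_force: [-0.7, -0.4, -0.2]
grip_width: 1.002
finger_force: 0.0
```

```bash
python3 look.py
```

```text
top mat [(470.7, -379.3, 52.8, 52.4, 70.6, 60.8, 287), (459.4, -264.2, 68.8, 44.5, -10.3, 38.0, 511)]
   pan [] bay [(637.5, -36.4, 77.2, 27.2, 64.5, 64.5, 213)]
   tray [(604.5, 386.8, 126.0, 66.4, 3.4, 50.4, 1339)]
side mat [(460.3, -264.6, 68.7, 48.4, -11.2, 38.2, 874), (471.1, -381.6, 52.5, 51.5, -19.7, 58.8, 778)]
   pan [(500.9, -21.5, 99.8, 88.8, -7.8, 91.5, 1265)] bay [(624.2, -29.1, 83.4, 44.1, 82.9, 64.4, 535)]
   tray [(569.8, 382.2, 71.8, 53.7, -88.0, 49.5, 334)]
[501.9  -9.2 122.8] yaw_y -97.5 tilt [-0.  0. -1.] 33.35 0.996 [-0.67  0.57  0.78  2.04 -0.58  0.76 -1.23]
```

Emit:
apply_moves(moves=[{"slide": [0,0,-30],"rotation": [0,0,0],"hand": 1},{"slide": [0,0,-25],"rotation": [0,0,0],"hand": 1},{"slide": [0,0,-8],"rotation": [0,0,0],"hand": 1},{"slide": [0,0,0],"rotation": [0,0,0],"hand": 0.6},{"slide": [0,0,0],"rotation": [0,0,0],"hand": -1},{"slide": [0,0,0],"rotation": [0,0,0],"hand": -1},{"slide": [0,0,0],"rotation": [0,0,0],"hand": -1},{"slide": [0,0,0],"rotation": [0,0,0],"hand": -1}])

```text
clock: 34.15
tcp_pos: [0.5023, -0.0095, 0.0604]
eef_rot: [[0.991, -0.13, 0.001], [-0.13, -0.991, -0.0], [0.001, 0.0, -1.0]]
ft_force: [-0.8, -1.6, 0.1]
grip_width: 0.731
finger_force: 92.6
```

Emit:
apply_moves(moves=[{"slide": [0,0,15],"rotation": [0,0,0],"hand": -1},{"slide": [0,0,30],"rotation": [0,0,0],"hand": -1},{"slide": [7,17,5],"rotation": [0,0,0.02],"hand": -1},{"slide": [12,30,0],"rotation": [0,0,0.03],"hand": -1},{"slide": [16,40,0],"rotation": [0,0,0.03],"hand": -1},{"slide": [16,40,0],"rotation": [0,0,0.03],"hand": -1},{"slide": [16,40,0],"rotation": [0,0,0.03],"hand": -1},{"slide": [16,40,0],"rotation": [0,0,0.03],"hand": -1}])

```text
clock: 34.95
tcp_pos: [0.585, 0.2, 0.1108]
eef_rot: [[0.999, 0.041, -0.0], [0.041, -0.999, 0.0], [-0.0, -0.0, -1.0]]
ft_force: [1.2, -0.9, -3.8]
grip_width: 0.734
finger_force: 92.5
```

Emit:
apply_moves(moves=[{"slide": [14,38,0],"rotation": [0,0,0.018],"hand": -1},{"slide": [8,21,0],"rotation": [0,0,0],"hand": -1},{"slide": [3,9,0],"rotation": [0,0,0],"hand": -1},{"slide": [0,0,-10],"rotation": [0,0,0],"hand": -1},{"slide": [0,0,0],"rotation": [0,0,0],"hand": -1},{"slide": [0,0,0],"rotation": [0,0,0],"hand": -1}])

```text
clock: 35.55
tcp_pos: [0.6092, 0.2632, 0.0994]
eef_rot: [[0.999, 0.055, -0.002], [0.055, -0.999, -0.002], [-0.002, 0.002, -1.0]]
ft_force: [0.1, -0.6, -3.0]
grip_width: 0.733
finger_force: 92.4
```

```bash
python3 look.py
```

```text
top mat [(470.9, -379.2, 53.0, 52.8, 70.9, 60.7, 285), (459.3, -264.2, 68.9, 44.6, -10.9, 37.9, 514)]
   pan [] bay [(623.3, -27.7, 79.7, 44.9, 82.9, 64.1, 554)]
   tray [(579.5, 372.3, 73.5, 41.2, 3.6, 49.8, 347)]
side mat [(460.3, -264.4, 68.9, 47.1, -10.0, 38.2, 865), (471.0, -381.9, 52.7, 50.9, -20.4, 59.2, 767)]
   pan [] bay [(623.8, -27.7, 85.1, 44.6, 83.6, 64.5, 535)]
   tray [(561.1, 363.9, 170.6, 64.4, 71.3, 49.4, 377)]
[609.8 264.  100. ] yaw_y -86.8 tilt [-0.    -0.001 -1.   ] 35.65 0.732 [-0.92  0.82  0.69  1.61 -0.62  0.93 -1.52]
```

Emit:
apply_moves(moves=[{"slide": [0,2,-35],"rotation": [0,0,0],"hand": -1},{"slide": [0,0,-30],"rotation": [0,0,0],"hand": -1},{"slide": [0,0,-15],"rotation": [0,0,0],"hand": -1},{"slide": [0,0,-6],"rotation": [0,0,0],"hand": -1},{"slide": [0,0,-3],"rotation": [0,0,0],"hand": -1},{"slide": [0,0,0],"rotation": [0,0,0],"hand": -1}])

```text
clock: 36.25
tcp_pos: [0.6107, 0.2677, 0.0118]
eef_rot: [[0.998, 0.057, 0.001], [0.057, -0.998, 0.0], [0.001, -0.0, -1.0]]
ft_force: [-0.0, 0.1, -2.3]
grip_width: 0.731
finger_force: 92.4
```

Emit:
apply_moves(moves=[{"slide": [0,0,-1],"rotation": [0,0,0],"hand": -1},{"slide": [0,0,0],"rotation": [0,0,0],"hand": 0.75},{"slide": [0,0,0],"rotation": [0,0,0],"hand": 0.9},{"slide": [0,0,0],"rotation": [0,0,0],"hand": 0.9},{"slide": [0,0,0],"rotation": [0,0,0],"hand": 0.9},{"slide": [0,0,40],"rotation": [0,0,0],"hand": 0.9},{"slide": [0,0,45],"rotation": [0,0,0],"hand": 1},{"slide": [0,0,45],"rotation": [0,0,0],"hand": 1}])

```text
clock: 37.05
tcp_pos: [0.6096, 0.2675, 0.1412]
eef_rot: [[0.998, 0.057, -0.001], [0.057, -0.998, -0.001], [-0.001, 0.0, -1.0]]
ft_force: [0.6, 0.9, 0.6]
grip_width: 0.998
finger_force: 0.0
```

Emit:
apply_moves(moves=[{"slide": [-9.3,-43,0],"rotation": [0,0,-0.03],"hand": 1},{"slide": [-9.3,-43,0],"rotation": [0,0,-0.03],"hand": 1},{"slide": [-9.3,-43,0],"rotation": [0,0,-0.03],"hand": 1},{"slide": [-9.3,-43,0],"rotation": [0,0,-0.03],"hand": 1},{"slide": [-9.3,-43,0],"rotation": [0,0,-0.03],"hand": 1},{"slide": [-9.3,-43,0],"rotation": [0,0,-0.03],"hand": 1},{"slide": [-9.3,-43,0],"rotation": [0,0,-0.03],"hand": 1},{"slide": [-9.3,-43,0],"rotation": [0,0,-0.03],"hand": 1}])

```text
clock: 37.85
tcp_pos: [0.535, -0.0778, 0.1401]
eef_rot: [[0.983, -0.183, 0.001], [-0.183, -0.983, 0.0], [0.001, -0.0, -1.0]]
ft_force: [0.4, -0.5, 1.0]
grip_width: 1.002
finger_force: 0.0
```

Emit:
apply_moves(moves=[{"slide": [-9.3,-43,0],"rotation": [0,0,-0.03],"hand": 1},{"slide": [-9.3,-43,0],"rotation": [0,0,-0.03],"hand": 1},{"slide": [-9.3,-43,0],"rotation": [0,0,-0.03],"hand": 1},{"slide": [-9.3,-43,0],"rotation": [0,0,-0.03],"hand": 1},{"slide": [-9.3,-43,0],"rotation": [0,0,-0.03],"hand": 1},{"slide": [-9.3,-43,0],"rotation": [0,0,-0.006],"hand": 1},{"slide": [-9.3,-44,0],"rotation": [0,0,0],"hand": 1},{"slide": [0,0,0],"rotation": [0,0,0],"hand": 1}])

```text
clock: 38.65
tcp_pos: [0.4664, -0.3861, 0.1411]
eef_rot: [[0.94, -0.341, -0.0], [-0.341, -0.94, -0.006], [0.002, 0.006, -1.0]]
ft_force: [-0.5, -0.4, 0.1]
grip_width: 0.999
finger_force: 0.0
```

Emit:
apply_moves(moves=[{"slide": [0,0,0],"rotation": [0,0,0],"hand": 1},{"slide": [0,0,0],"rotation": [0,0,0],"hand": 1},{"slide": [0,0,0],"rotation": [0,0,0],"hand": 1}])

```text
clock: 38.95
tcp_pos: [0.4713, -0.3764, 0.1396]
eef_rot: [[0.944, -0.33, 0.0], [-0.33, -0.944, 0.001], [-0.0, -0.001, -1.0]]
ft_force: [-0.2, -0.4, 0.0]
grip_width: 0.995
finger_force: 0.0
```

```bash
python3 look.py
```

```text
top mat [(460.5, -264.2, 66.6, 45.0, -10.4, 37.8, 462)]
   pan [] bay [(623.3, -27.7, 79.5, 44.5, 82.9, 64.1, 557)]
   tray [(604.9, 385.3, 126.1, 64.1, 3.2, 50.4, 1336), (609.8, 267.2, 99.8, 65.7, 3.5, 41.8, 972)]
side mat [(460.4, -264.7, 69.1, 47.7, -11.1, 38.4, 868), (471.2, -381.4, 52.1, 52.1, -19.6, 59.0, 776)]
   pan [] bay []
   tray [(604.1, 385.7, 124.1, 76.1, 3.6, 49.6, 843), (601.5, 265.9, 81.2, 70.5, 1.7, 41.4, 514)]
[ 471.1 -376.8  139.7] yaw_y -109.3 tilt [ 0.     0.001 -1.   ] 39.05 0.997 [ 0.05  0.71  0.8   1.77 -0.62  0.93 -0.79]
```

Emit:
apply_moves(moves=[{"slide": [0,-3.3,-40],"rotation": [0,0,0],"hand": 1},{"slide": [0,0,-40],"rotation": [0,0,0],"hand": 1},{"slide": [0,0,-25],"rotation": [0,0,0],"hand": 1},{"slide": [0,0,-11],"rotation": [0,0,0],"hand": 1},{"slide": [0,0,0],"rotation": [0,0,0],"hand": 1},{"slide": [0,0,0],"rotation": [0,0,0],"hand": 0.4},{"slide": [0,0,0],"rotation": [0,0,0],"hand": 0.2},{"slide": [0,0,0],"rotation": [0,0,0],"hand": -1}])

```text
clock: 39.85
tcp_pos: [0.4716, -0.3822, 0.0256]
eef_rot: [[0.943, -0.332, 0.003], [-0.332, -0.943, -0.001], [0.003, 0.0, -1.0]]
ft_force: [1.1, 0.1, 5.6]
grip_width: 0.598
finger_force: 83.9
```

Emit:
apply_moves(moves=[{"slide": [0,0,0],"rotation": [0,0,0],"hand": -1},{"slide": [0,0,0],"rotation": [0,0,0],"hand": -1},{"slide": [0,0,0],"rotation": [0,0,0],"hand": -1}])

```text
clock: 40.15
tcp_pos: [0.4716, -0.3822, 0.0256]
eef_rot: [[0.943, -0.332, 0.003], [-0.332, -0.943, -0.001], [0.003, 0.0, -1.0]]
ft_force: [-0.2, 1.4, 7.3]
grip_width: 0.597
finger_force: 84.3
```

Emit:
apply_moves(moves=[{"slide": [0,0,15],"rotation": [0,0,0],"hand": -1},{"slide": [0,0,35],"rotation": [0,0,0],"hand": -1},{"slide": [0,0,35],"rotation": [0,0,0],"hand": -1},{"slide": [1,15,5],"rotation": [0,0,0.02],"hand": -1},{"slide": [3,30,0],"rotation": [0,0,0.03],"hand": -1},{"slide": [3.5,42,0],"rotation": [0,0,0.03],"hand": -1},{"slide": [3.5,42,0],"rotation": [0,0,0.03],"hand": -1},{"slide": [3.5,42,0],"rotation": [0,0,0.03],"hand": -1}])

```text
clock: 40.95
tcp_pos: [0.4842, -0.2079, 0.1137]
eef_rot: [[0.981, -0.196, -0.001], [-0.196, -0.981, 0.001], [-0.001, -0.001, -1.0]]
ft_force: [0.6, 0.2, -2.1]
grip_width: 0.603
finger_force: 83.9
```

Emit:
apply_moves(moves=[{"slide": [3.5,42,0],"rotation": [0,0,0.03],"hand": -1},{"slide": [3.5,42,0],"rotation": [0,0,0.03],"hand": -1},{"slide": [3.5,42,0],"rotation": [0,0,0.008],"hand": -1},{"slide": [3.5,42,0],"rotation": [0,0,0],"hand": -1},{"slide": [1.5,22,0],"rotation": [0,0,0],"hand": -1},{"slide": [0,10,0],"rotation": [0,0,0],"hand": -1},{"slide": [0,0,0],"rotation": [0,0,0],"hand": -1},{"slide": [0,0,0],"rotation": [0,0,0],"hand": -1}])

```text
clock: 41.75
tcp_pos: [0.5, -0.012, 0.114]
eef_rot: [[0.991, -0.132, 0.0], [-0.132, -0.991, -0.001], [0.0, 0.001, -1.0]]
ft_force: [-0.4, -0.3, -2.0]
grip_width: 0.599
finger_force: 84.0
```

```bash
python3 look.py
```

```text
top mat [(459.5, -264.1, 68.6, 44.5, -10.6, 37.7, 508)]
   pan [] bay [(637.4, -35.6, 83.4, 32.1, 62.5, 64.2, 254)]
   tray [(605.1, 385.4, 126.1, 64.0, 3.4, 50.4, 1341), (609.4, 266.8, 99.6, 65.3, 2.8, 41.8, 976)]
side mat [(460.0, -265.2, 68.6, 48.4, -10.9, 38.2, 868)]
   pan [(488.0, -26.1, 66.3, 38.6, -44.3, 124.0, 545)] bay [(624.2, -29.1, 82.3, 46.7, 82.4, 64.3, 541)]
   tray [(563.9, 395.9, 99.7, 47.3, 77.2, 49.4, 320)]
[500.1 -12.5 114. ] yaw_y -97.6 tilt [ 0.    -0.001 -1.   ] 41.85 0.596 [-0.66  0.58  0.78  2.05 -0.61  0.75 -1.21]
```

Emit:
apply_moves(moves=[{"slide": [1.5,1.5,-12],"rotation": [0,0,0],"hand": -1},{"slide": [0,0,-12],"rotation": [0,0,0],"hand": -1},{"slide": [0,0,-5],"rotation": [0,0,0],"hand": -1},{"slide": [0,0,-3],"rotation": [0,0,0],"hand": -1},{"slide": [0,0,-1.5],"rotation": [0,0,0],"hand": -1},{"slide": [0,0,0],"rotation": [0,0,0],"hand": -1}])

```text
clock: 42.45
tcp_pos: [0.5017, -0.0093, 0.0802]
eef_rot: [[0.991, -0.13, -0.0], [-0.13, -0.991, -0.0], [-0.0, 0.0, -1.0]]
ft_force: [-1.2, -0.0, 0.7]
grip_width: 0.601
finger_force: 84.2
```

Emit:
apply_moves(moves=[{"slide": [0,0,0],"rotation": [0,0,0],"hand": 0.4},{"slide": [0,0,0],"rotation": [0,0,0],"hand": 0.7},{"slide": [0,0,0],"rotation": [0,0,0],"hand": 1},{"slide": [0,0,0],"rotation": [0,0,0],"hand": 1},{"slide": [0,0,25],"rotation": [0,0,0],"hand": 1},{"slide": [0,0,45],"rotation": [0,0,0],"hand": 1},{"slide": [0,0,0],"rotation": [0,0,0],"hand": 1},{"slide": [0,0,0],"rotation": [0,0,0],"hand": 1}])

```text
clock: 43.25
tcp_pos: [0.5025, -0.0087, 0.1511]
eef_rot: [[0.992, -0.13, 0.002], [-0.13, -0.992, 0.001], [0.002, -0.001, -1.0]]
ft_force: [-0.2, -0.6, -0.2]
grip_width: 1.0
finger_force: 0.0
```

Emit:
apply_moves(moves=[{"slide": [0,0,0],"rotation": [0,0,0],"hand": 1},{"slide": [0,0,0],"rotation": [0,0,0],"hand": 1},{"slide": [0,0,0],"rotation": [0,0,0],"hand": 1},{"slide": [0,0,0],"rotation": [0,0,0],"hand": 1},{"slide": [0,0,0],"rotation": [0,0,0],"hand": 1},{"slide": [0,0,0],"rotation": [0,0,0],"hand": 1},{"slide": [0,0,0],"rotation": [0,0,0],"hand": 1},{"slide": [0,0,0],"rotation": [0,0,0],"hand": 1}])

```text
clock: 44.05
tcp_pos: [0.5019, -0.009, 0.1503]
eef_rot: [[0.991, -0.13, 0.0], [-0.13, -0.991, -0.0], [0.0, 0.0, -1.0]]
ft_force: [-0.5, 0.8, 0.0]
grip_width: 1.002
finger_force: 0.0
```

```bash
python3 look.py
python3 - <<'E'
from h import *
f=cams.grab_frame("side"); print("body",boxes(f,.09,.123,.42,.58,-.1,.08),"cap",boxes(f,.13,.145,.42,.58,-.1,.08))
E
```

```text
top mat [(459.3, -264.2, 68.2, 45.0, -10.3, 37.8, 511)]
   pan [] bay [(640.4, -40.8, 62.6, 17.8, 66.2, 63.9, 112)]
   tray [(604.8, 385.5, 126.5, 64.9, 4.1, 50.4, 1335), (609.6, 267.2, 99.5, 66.4, 2.9, 41.7, 981)]
side mat [(460.3, -264.5, 69.2, 48.2, -11.3, 38.3, 861)]
   pan [(501.0, -10.3, 59.4, 52.3, 82.7, 111.4, 884)] bay [(624.5, -26.7, 88.9, 45.0, 82.1, 64.5, 537)]
   tray [(567.2, 402.1, 113.1, 51.0, 71.9, 49.7, 340), (640.5, 260.3, 51.0, 39.3, -82.2, 40.9, 151), (564.9, 267.5, 61.6, 15.8, 81.7, 39.4, 79)]
[501.9  -9.  150.3] yaw_y -97.5 tilt [ 0. -0. -1.] 44.15 1.0 [-0.72  0.53  0.84  2.03 -0.54  0.82 -1.26]
body [(500.7, -12.9, 53.1, 52.3, 81.8, 112.1, 460)] cap [(495.8, -10.9, 40.6, 31.1, -77.9, 138.1, 147)]
```

Emit:
apply_moves(moves=[{"slide": [0,0,-35],"rotation": [0,0,0],"hand": 1},{"slide": [0,0,-28],"rotation": [0,0,0],"hand": 1},{"slide": [0,0,-9],"rotation": [0,0,0],"hand": 1},{"slide": [0,0,0],"rotation": [0,0,0],"hand": 0.5},{"slide": [0,0,0],"rotation": [0,0,0],"hand": 0.2},{"slide": [0,0,0],"rotation": [0,0,0],"hand": -1},{"slide": [0,0,0],"rotation": [0,0,0],"hand": -1},{"slide": [0,0,0],"rotation": [0,0,0],"hand": -1}])

```text
clock: 45.0
tcp_pos: [0.5028, -0.0092, 0.0791]
eef_rot: [[0.991, -0.13, 0.002], [-0.13, -0.991, -0.0], [0.002, -0.0, -1.0]]
ft_force: [1.5, -1.0, 0.8]
grip_width: 0.603
finger_force: 85.7
```

Emit:
apply_moves(moves=[{"slide": [0,0,15],"rotation": [0,0,0],"hand": -1},{"slide": [0,0,25],"rotation": [0,0,0],"hand": -1},{"slide": [-2,17,5],"rotation": [0,0,0.02],"hand": -1},{"slide": [-3,30,0],"rotation": [0,0,0.03],"hand": -1},{"slide": [-5,40,0],"rotation": [0,0,0.03],"hand": -1},{"slide": [-5,40,0],"rotation": [0,0,0.03],"hand": -1},{"slide": [-5,40,0],"rotation": [0,0,0.03],"hand": -1},{"slide": [-5,40,0],"rotation": [0,0,0.03],"hand": -1}])

```text
clock: 45.8
tcp_pos: [0.4761, 0.1997, 0.1242]
eef_rot: [[0.999, 0.041, -0.0], [0.041, -0.999, 0.0], [-0.0, -0.0, -1.0]]
ft_force: [0.6, 0.5, -2.9]
grip_width: 0.598
finger_force: 85.6
```

Emit:
apply_moves(moves=[{"slide": [-4,33,0],"rotation": [0,0,0.017],"hand": -1},{"slide": [-2,18,0],"rotation": [0,0,0],"hand": -1},{"slide": [-1,9,0],"rotation": [0,0,0],"hand": -1},{"slide": [0,0,-10],"rotation": [0,0,0],"hand": -1},{"slide": [0,0,0],"rotation": [0,0,0],"hand": -1},{"slide": [0,0,0],"rotation": [0,0,0],"hand": -1}])

```text
clock: 46.4
tcp_pos: [0.4698, 0.2559, 0.113]
eef_rot: [[0.999, 0.054, -0.001], [0.054, -0.999, -0.001], [-0.001, 0.001, -1.0]]
ft_force: [0.1, -0.2, -2.1]
grip_width: 0.593
finger_force: 85.6
```

```bash
python3 look.py
```

```text
top mat [(459.6, -264.0, 68.7, 44.8, -10.4, 37.7, 514)]
   pan [] bay [(623.1, -27.7, 79.9, 45.5, 82.0, 64.0, 554)]
   tray [(626.2, 386.7, 85.3, 64.0, 2.6, 50.3, 849), (609.6, 267.2, 99.3, 65.4, 2.9, 41.8, 974)]
side mat [(460.0, -265.0, 68.6, 47.9, -9.4, 38.3, 860)]
   pan [] bay [(623.9, -28.8, 82.8, 45.1, 83.0, 64.4, 535)]
   tray [(605.3, 397.1, 129.4, 99.1, 3.6, 49.6, 891), (610.4, 265.0, 98.7, 73.8, 2.2, 41.6, 659)]
[470.2 256.6 113.4] yaw_y -86.9 tilt [-0.    -0.001 -1.   ] 46.5 0.6 [-1.13  0.63  0.74  1.96 -0.59  0.78 -1.57]
```

Emit:
apply_moves(moves=[{"slide": [0,0,-35],"rotation": [0,0,0],"hand": -1},{"slide": [0,0,-30],"rotation": [0,0,0],"hand": -1},{"slide": [0,0,-14],"rotation": [0,0,0],"hand": -1},{"slide": [0,0,-5],"rotation": [0,0,0],"hand": -1},{"slide": [0,0,-2],"rotation": [0,0,0],"hand": -1},{"slide": [0,0,0],"rotation": [0,0,0],"hand": -1}])

```text
clock: 47.1
tcp_pos: [0.4707, 0.2581, 0.0281]
eef_rot: [[0.998, 0.056, 0.001], [0.056, -0.998, 0.001], [0.001, -0.001, -1.0]]
ft_force: [-0.8, -0.9, -2.4]
grip_width: 0.599
finger_force: 85.5
```

Emit:
apply_moves(moves=[{"slide": [0,0,-1],"rotation": [0,0,0],"hand": -1},{"slide": [0,0,0],"rotation": [0,0,0],"hand": 0.4},{"slide": [0,0,0],"rotation": [0,0,0],"hand": 0.7},{"slide": [0,0,0],"rotation": [0,0,0],"hand": 0.8},{"slide": [0,0,0],"rotation": [0,0,0],"hand": 0.8},{"slide": [0,0,30],"rotation": [0,0,0],"hand": 0.8},{"slide": [0,0,45],"rotation": [0,0,0],"hand": 0.8},{"slide": [0,0,45],"rotation": [0,0,0],"hand": 0.8}])

```text
clock: 47.9
tcp_pos: [0.4694, 0.2574, 0.1473]
eef_rot: [[0.998, 0.056, -0.001], [0.056, -0.998, -0.001], [-0.001, 0.001, -1.0]]
ft_force: [0.3, 1.5, 0.7]
grip_width: 0.902
finger_force: 0.0
```

Emit:
apply_moves(moves=[{"slide": [-1,-43.5,0],"rotation": [0,0,-0.02],"hand": 0.8},{"slide": [-1,-43.5,0],"rotation": [0,0,-0.02],"hand": 0.8},{"slide": [-1,-43.5,0],"rotation": [0,0,-0.02],"hand": 0.8},{"slide": [-1,-43.5,0],"rotation": [0,0,-0.02],"hand": 0.8},{"slide": [-1,-43.5,0],"rotation": [0,0,-0.02],"hand": 0.8},{"slide": [-1,-43.5,0],"rotation": [0,0,-0.02],"hand": 0.8},{"slide": [-1,-43.5,0],"rotation": [0,0,-0.02],"hand": 0.8},{"slide": [-1,-43.5,0],"rotation": [0,0,-0.02],"hand": 0.8}])

```text
clock: 48.7
tcp_pos: [0.4616, -0.0916, 0.1465]
eef_rot: [[0.995, -0.104, 0.0], [-0.104, -0.995, 0.0], [0.0, -0.0, -1.0]]
ft_force: [0.1, -0.7, 0.3]
grip_width: 0.899
finger_force: 0.0
```

Emit:
apply_moves(moves=[{"slide": [-1,-43.5,0],"rotation": [0,0,-0.02],"hand": 0.8},{"slide": [-1,-43.5,0],"rotation": [0,0,-0.02],"hand": 0.8},{"slide": [-1,-43.5,0],"rotation": [0,0,-0.02],"hand": 0.8},{"slide": [0,-43.5,0],"rotation": [0,0,-0.015],"hand": 0.8},{"slide": [0,0,-30],"rotation": [0,0,0],"hand": 0.8},{"slide": [0,0,0],"rotation": [0,0,0],"hand": 0.8},{"slide": [0,0,0],"rotation": [0,0,0],"hand": 0.8},{"slide": [0,0,0],"rotation": [0,0,0],"hand": 0.8}])

```text
clock: 49.5
tcp_pos: [0.4594, -0.2633, 0.117]
eef_rot: [[0.984, -0.176, 0.001], [-0.176, -0.984, 0.0], [0.001, -0.0, -1.0]]
ft_force: [0.2, -0.1, -0.3]
grip_width: 0.901
finger_force: 0.0
```

```bash
python3 look.py
```

```text
top mat []
   pan [] bay [(623.2, -27.6, 79.8, 44.2, 82.8, 64.2, 551)]
   tray [(604.9, 385.4, 125.9, 63.8, 3.2, 50.4, 1336), (609.6, 266.9, 99.1, 65.4, 3.2, 41.7, 971), (468.4, 257.2, 53.0, 52.6, -86.9, 68.4, 511)]
side mat [(460.4, -264.7, 68.9, 47.3, -10.7, 38.3, 861)]
   pan [] bay [(636.7, -34.3, 83.8, 34.5, 66.1, 64.3, 285)]
   tray [(564.1, 383.5, 72.1, 44.5, -84.7, 49.2, 314), (469.4, 254.0, 53.4, 53.2, 5.5, 64.7, 612), (573.0, 263.3, 69.9, 27.6, -84.0, 40.7, 185)]
[ 459.7 -263.4  117.2] yaw_y -100.1 tilt [ 0.001 -0.    -1.   ] 49.6 0.895 [-0.15  0.62  0.78  1.98 -0.62  0.79 -0.75]
```

Emit:
apply_moves(moves=[{"slide": [0,-1,-40],"rotation": [0,0,0],"hand": 0.8},{"slide": [0,0,-40],"rotation": [0,0,0],"hand": 0.8},{"slide": [0,0,-20],"rotation": [0,0,0],"hand": 0.8},{"slide": [0,0,-8],"rotation": [0,0,0],"hand": 0.8},{"slide": [0,0,0],"rotation": [0,0,0],"hand": 0.8},{"slide": [0,0,0],"rotation": [0,0,0],"hand": 0.3},{"slide": [0,0,0],"rotation": [0,0,0],"hand": 0},{"slide": [0,0,0],"rotation": [0,0,0],"hand": -1}], newtons=60)

```text
clock: 50.4
tcp_pos: [0.4599, -0.2654, 0.0097]
eef_rot: [[0.984, -0.177, 0.002], [-0.177, -0.984, -0.001], [0.002, 0.0, -1.0]]
ft_force: [0.2, 1.0, 7.0]
grip_width: 0.507
finger_force: 61.5
```

Emit:
apply_moves(moves=[{"slide": [0,0,0],"rotation": [0,0,0],"hand": -1},{"slide": [0,0,0],"rotation": [0,0,0],"hand": -1},{"slide": [0,0,0],"rotation": [0,0,0],"hand": -1}])

```text
clock: 50.7
tcp_pos: [0.4599, -0.2654, 0.0098]
eef_rot: [[0.984, -0.177, 0.002], [-0.177, -0.984, -0.001], [0.002, 0.0, -1.0]]
ft_force: [-0.3, 1.1, 6.5]
grip_width: 0.502
finger_force: 61.5
```

Emit:
apply_moves(moves=[{"slide": [0,0,15],"rotation": [0,0,0],"hand": -1},{"slide": [0,0,35],"rotation": [0,0,0],"hand": -1},{"slide": [0,0,35],"rotation": [0,0,0],"hand": -1},{"slide": [2,15,5],"rotation": [0,0,0.01],"hand": -1},{"slide": [5,30,0],"rotation": [0,0,0.01],"hand": -1},{"slide": [7,40,0],"rotation": [0,0,0.01],"hand": -1},{"slide": [7,40,0],"rotation": [0,0,0.01],"hand": -1},{"slide": [7,40,0],"rotation": [0,0,0.009],"hand": -1}])

```text
clock: 51.5
tcp_pos: [0.487, -0.0985, 0.0995]
eef_rot: [[0.992, -0.129, 0.001], [-0.129, -0.992, 0.0], [0.001, -0.001, -1.0]]
ft_force: [-0.1, -0.7, -1.5]
grip_width: 0.508
finger_force: 61.7
```

Emit:
apply_moves(moves=[{"slide": [7,40,0],"rotation": [0,0,0],"hand": -1},{"slide": [5,32,0],"rotation": [0,0,0],"hand": -1},{"slide": [2,17.5,0],"rotation": [0,0,0],"hand": -1},{"slide": [0,0,0],"rotation": [0,0,0],"hand": -1},{"slide": [0,0,0],"rotation": [0,0,0],"hand": -1},{"slide": [0,0,0],"rotation": [0,0,0],"hand": -1}])

```text
clock: 52.1
tcp_pos: [0.5007, -0.012, 0.0989]
eef_rot: [[0.991, -0.131, 0.001], [-0.131, -0.991, -0.001], [0.001, 0.0, -1.0]]
ft_force: [0.2, 0.6, -1.5]
grip_width: 0.503
finger_force: 61.6
```

```bash
python3 look.py
```

```text
top mat []
   pan [] bay [(626.3, -28.5, 79.8, 39.3, 81.1, 64.2, 289)]
   tray [(604.8, 384.9, 125.4, 64.8, 3.0, 50.4, 1346), (609.8, 267.5, 99.4, 65.8, 3.6, 41.7, 968), (468.1, 257.0, 53.1, 51.9, -87.0, 68.1, 509)]
side mat []
   pan [(499.8, -21.5, 85.5, 69.3, 82.0, 122.4, 709)] bay [(624.3, -29.4, 84.4, 44.7, 81.9, 64.4, 536)]
   tray [(562.4, 387.5, 85.5, 51.2, 72.1, 49.4, 328), (469.9, 252.9, 54.7, 54.1, 4.0, 64.4, 612)]
[500.7 -11.9  98.6] yaw_y -97.6 tilt [ 0. -0. -1.] 52.2 0.505 [-0.66  0.62  0.77  2.06 -0.66  0.73 -1.16]
```

Bottom is at about 92 mm, so I'll lower it to the pan at 60 mm.

Emit:
apply_moves(moves=[{"slide": [1.5,1,-12],"rotation": [0,0,0],"hand": -1},{"slide": [0,0,-12],"rotation": [0,0,0],"hand": -1},{"slide": [0,0,-5],"rotation": [0,0,0],"hand": -1},{"slide": [0,0,-2.5],"rotation": [0,0,0],"hand": -1},{"slide": [0,0,-1.5],"rotation": [0,0,0],"hand": -1},{"slide": [0,0,0],"rotation": [0,0,0],"hand": -1}])

```text
clock: 52.8
tcp_pos: [0.5022, -0.0097, 0.0652]
eef_rot: [[0.992, -0.129, -0.0], [-0.129, -0.992, -0.0], [-0.0, 0.0, -1.0]]
ft_force: [0.1, -0.8, 0.2]
grip_width: 0.5
finger_force: 61.7
```

Emit:
apply_moves(moves=[{"slide": [0,0,0],"rotation": [0,0,0],"hand": 0.3},{"slide": [0,0,0],"rotation": [0,0,0],"hand": 0.6},{"slide": [0,0,0],"rotation": [0,0,0],"hand": 0.8},{"slide": [0,0,0],"rotation": [0,0,0],"hand": 0.8},{"slide": [0,0,25],"rotation": [0,0,0],"hand": 0.8},{"slide": [0,0,35],"rotation": [0,0,0],"hand": 0.8},{"slide": [0,0,0],"rotation": [0,0,0],"hand": 0.8},{"slide": [0,0,0],"rotation": [0,0,0],"hand": 0.8}])

```text
clock: 53.6
tcp_pos: [0.5028, -0.0092, 0.1258]
eef_rot: [[0.992, -0.129, 0.001], [-0.129, -0.992, 0.001], [0.001, -0.001, -1.0]]
ft_force: [0.4, 1.1, -0.8]
grip_width: 0.898
finger_force: 0.0
```

Emit:
apply_moves(moves=[{"slide": [0,0,0],"rotation": [0,0,0],"hand": 0.8},{"slide": [0,0,0],"rotation": [0,0,0],"hand": 0.8},{"slide": [0,0,0],"rotation": [0,0,0],"hand": 0.8},{"slide": [0,0,0],"rotation": [0,0,0],"hand": 0.8},{"slide": [0,0,0],"rotation": [0,0,0],"hand": 0.8},{"slide": [0,0,0],"rotation": [0,0,0],"hand": 0.8},{"slide": [0,0,0],"rotation": [0,0,0],"hand": 0.8},{"slide": [0,0,0],"rotation": [0,0,0],"hand": 0.8}])

```text
clock: 54.4
tcp_pos: [0.5024, -0.0095, 0.1253]
eef_rot: [[0.992, -0.129, -0.0], [-0.129, -0.992, 0.0], [-0.0, -0.0, -1.0]]
ft_force: [0.7, -0.1, -1.1]
grip_width: 0.9
finger_force: 0.0
```

```bash
python3 look.py
```

```text
top mat []
   pan [] bay [(638.5, -39.8, 73.4, 27.4, 61.4, 64.3, 190)]
   tray [(604.9, 385.4, 126.2, 64.4, 3.5, 50.4, 1342), (609.4, 267.2, 99.4, 65.6, 3.1, 41.7, 973), (468.1, 256.8, 52.3, 52.1, -87.3, 68.1, 513)]
side mat []
   pan [(500.8, -23.5, 77.1, 68.7, 83.0, 92.1, 763)] bay [(624.2, -28.7, 85.1, 45.0, 82.1, 64.3, 544)]
   tray [(569.4, 383.6, 74.4, 53.5, -87.5, 49.6, 336), (469.7, 252.3, 55.5, 54.3, -88.8, 64.6, 598), (644.7, 241.8, 46.9, 22.3, 33.3, 38.6, 76)]
[502.4  -9.5 125.3] yaw_y -97.4 tilt [ 0.  0. -1.] 54.5 0.899 [-0.7   0.58  0.82  2.04 -0.61  0.78 -1.2 ]
```

Emit:
apply_moves(moves=[{"slide": [0,0,-30],"rotation": [0,0,0],"hand": 0.8},{"slide": [0,0,-24],"rotation": [0,0,0],"hand": 0.8},{"slide": [0,0,-7],"rotation": [0,0,0],"hand": 0.8},{"slide": [0,0,0],"rotation": [0,0,0],"hand": 0.3},{"slide": [0,0,0],"rotation": [0,0,0],"hand": 0},{"slide": [0,0,0],"rotation": [0,0,0],"hand": -1},{"slide": [0,0,0],"rotation": [0,0,0],"hand": -1},{"slide": [0,0,0],"rotation": [0,0,0],"hand": -1}])

```text
clock: 55.3
tcp_pos: [0.5031, -0.0097, 0.065]
eef_rot: [[0.992, -0.129, 0.002], [-0.129, -0.992, -0.0], [0.002, -0.0, -1.0]]
ft_force: [0.7, -0.7, -0.4]
grip_width: 0.505
finger_force: 64.0
```

Emit:
apply_moves(moves=[{"slide": [0,0,15],"rotation": [0,0,0],"hand": -1},{"slide": [0,0,35],"rotation": [0,0,0],"hand": -1},{"slide": [-1,15,30],"rotation": [0,0,0.01],"hand": -1},{"slide": [-3,30,5],"rotation": [0,0,0.02],"hand": -1},{"slide": [-4,42,0],"rotation": [0,0,0.02],"hand": -1},{"slide": [-4,42,0],"rotation": [0,0,0.02],"hand": -1},{"slide": [-4,42,0],"rotation": [0,0,0.03],"hand": -1},{"slide": [-4,42,0],"rotation": [0,0,0.03],"hand": -1}])

```text
clock: 56.1
tcp_pos: [0.4816, 0.2052, 0.1502]
eef_rot: [[1.0, 0.002, -0.0], [0.002, -1.0, 0.0], [-0.0, -0.0, -1.0]]
ft_force: [1.1, 0.1, -1.6]
grip_width: 0.5
finger_force: 64.0
```

Emit:
apply_moves(moves=[{"slide": [-4,42,0],"rotation": [0,0,0.03],"hand": -1},{"slide": [-4,42,0],"rotation": [0,0,0.027],"hand": -1},{"slide": [-4,42,0],"rotation": [0,0,0],"hand": -1},{"slide": [-2,32,0],"rotation": [0,0,0],"hand": -1},{"slide": [-1,19,0],"rotation": [0,0,0],"hand": -1},{"slide": [0,0,-20],"rotation": [0,0,0],"hand": -1},{"slide": [0,0,0],"rotation": [0,0,0],"hand": -1},{"slide": [0,0,0],"rotation": [0,0,0],"hand": -1}])

```text
clock: 56.9
tcp_pos: [0.4676, 0.3788, 0.1297]
eef_rot: [[0.998, 0.055, -0.0], [0.055, -0.998, -0.002], [-0.001, 0.002, -1.0]]
ft_force: [0.7, -0.8, -1.1]
grip_width: 0.507
finger_force: 63.8
```

```bash
python3 look.py
```

```text
top mat []
   pan [] bay [(623.5, -27.8, 79.6, 44.9, 82.5, 64.1, 553)]
   tray [(604.4, 385.8, 126.1, 64.5, 3.1, 50.2, 1339), (609.1, 267.1, 99.4, 66.1, 3.1, 41.8, 971), (468.1, 257.0, 51.9, 51.8, 3.0, 68.2, 511)]
side mat []
   pan [] bay [(624.3, -28.0, 83.5, 44.7, 82.3, 64.3, 535)]
   tray [(605.4, 399.0, 127.2, 103.1, 2.4, 49.4, 909), (609.5, 265.5, 97.2, 72.1, 7.0, 41.4, 664), (468.8, 255.0, 56.5, 53.3, -86.5, 64.2, 609)]
[468.1 379.4 130.3] yaw_y -86.8 tilt [ 0.001  0.    -1.   ] 57.0 0.505 [-1.29  0.71  0.77  1.78 -0.61  0.91 -1.76]
```

Emit:
apply_moves(moves=[{"slide": [0,0,-40],"rotation": [0,0,0],"hand": -1},{"slide": [0,0,-40],"rotation": [0,0,0],"hand": -1},{"slide": [0,0,-25],"rotation": [0,0,0],"hand": -1},{"slide": [0,0,-9],"rotation": [0,0,0],"hand": -1},{"slide": [0,0,-4],"rotation": [0,0,0],"hand": -1},{"slide": [0,0,0],"rotation": [0,0,0],"hand": -1}])

```text
clock: 57.6
tcp_pos: [0.4683, 0.3802, 0.0131]
eef_rot: [[0.998, 0.056, 0.001], [0.056, -0.998, 0.001], [0.001, -0.001, -1.0]]
ft_force: [0.3, 1.0, -2.4]
grip_width: 0.509
finger_force: 63.9
```

Emit:
apply_moves(moves=[{"slide": [0,0,-1],"rotation": [0,0,0],"hand": -1},{"slide": [0,0,0],"rotation": [0,0,0],"hand": 0.2},{"slide": [0,0,0],"rotation": [0,0,0],"hand": 0.6},{"slide": [0,0,0],"rotation": [0,0,0],"hand": 0.6},{"slide": [0,0,0],"rotation": [0,0,0],"hand": 0.6},{"slide": [0,0,40],"rotation": [0,0,0],"hand": 0.6},{"slide": [0,0,45],"rotation": [0,0,0],"hand": 0.6},{"slide": [0,0,45],"rotation": [0,0,0],"hand": 0.6}])

```text
clock: 58.4
tcp_pos: [0.4671, 0.3801, 0.1415]
eef_rot: [[0.998, 0.057, -0.001], [0.057, -0.998, -0.001], [-0.001, 0.001, -1.0]]
ft_force: [0.0, 0.8, 0.3]
grip_width: 0.801
finger_force: 0.0
```

Emit:
apply_moves(moves=[{"slide": [0,0,45],"rotation": [0,0,0],"hand": 0.6},{"slide": [-20,-35,0],"rotation": [0,0,0],"hand": 0.6},{"slide": [-10,-45,0],"rotation": [0,0,0],"hand": 0.6},{"slide": [0,-45,0],"rotation": [0,0,0],"hand": 0.6},{"slide": [0,-45,0],"rotation": [0,0,0],"hand": 0.6},{"slide": [0,-45,0],"rotation": [0,0,0],"hand": 0.6},{"slide": [0,-45,0],"rotation": [0,0,0],"hand": 0.6},{"slide": [0,0,0],"rotation": [0,0,0],"hand": 0.6}])

```text
clock: 59.2
tcp_pos: [0.4369, 0.1145, 0.1857]
eef_rot: [[0.999, 0.048, -0.0], [0.048, -0.999, -0.001], [-0.0, 0.001, -1.0]]
ft_force: [-1.0, 0.8, 0.5]
grip_width: 0.798
finger_force: 0.0
```

```bash
python3 look.py; python3 -c "
from h import *
a=cams.grab_frame('top')['img'][140:360,110:510];cv2.imwrite('pics/end.png',cv2.resize(a,None,fx=1.8,fy=1.8))"
```

```text
top mat []
   pan [] bay [(623.3, -27.8, 79.7, 44.7, 82.1, 64.0, 559)]
   tray [(604.9, 385.3, 126.2, 64.8, 2.8, 50.4, 1344), (609.9, 267.0, 99.2, 66.0, 3.3, 41.7, 965), (467.4, 379.8, 69.0, 45.4, 3.3, 40.6, 516)]
side mat []
   pan [] bay [(623.8, -28.3, 83.6, 45.6, 83.4, 64.3, 536)]
   tray [(606.2, 383.3, 130.5, 76.2, 8.0, 49.6, 833), (470.5, 317.9, 179.4, 69.4, -88.0, 46.0, 814), (609.6, 265.9, 97.4, 70.9, 2.6, 41.5, 666)]
[437.4 119.9 185.5] yaw_y -86.9 tilt [ 0.     0.001 -1.   ] 59.3 0.799 [-1.13  0.39  0.94  2.12 -0.43  0.83 -1.44]
```

View pics/end.png

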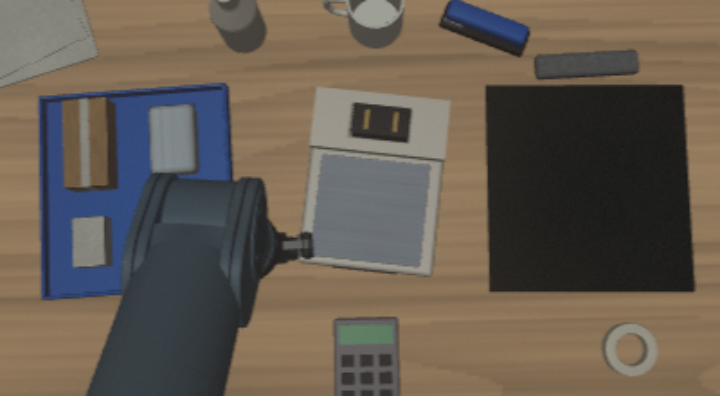

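The top crop shows the pack in the bay, the mat empty, and the carton, tin and soap box in the tray. The arm hides the bottle, so I'll check it from the side camera before handing in.

Run:
```python
from h import *
f=cams.grab_frame("side"); c=boxes(f,.078,.095,.42,.52,.2,.32); print(c)
if any(abs(b[0]-468)<8 and abs(b[1]-257)<10 for b in c): print(ticket.close_job())
```

```text
[(462.2, 255.8, 44.2, 24.1, 85.7, 86.1, 99)]
the job is handed in; nothing more can be done
None
```

The job is handed in at about 59 s on the robot's clock: the battery pack is fully home in the bay, and the carton, tin, bottle and soap box were each weighed alone in that order and now lie on the blue tray's floor (I was not shown the judge's verdict).

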